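# Put the mantel ornaments back on their stands

## Task

The mantel has been dusted; put the ornaments back, each in the middle of the wooden stand that matches its outline: the fidget cube on the square stand, the pencil pot upright on the small round one, and the porcelain dog upright on the large round base, with the glass cloche then set centrally over it. Set the dog and the cloche down gently and never tip them over, leave the lunch tin, bell and vase alone, and leave everything released and at rest.

Things in the scene. Friction and masses are not known exactly. Their poses are not given: they have to be found in the camera images.
- dog_center (a point): White porcelain dog, loose, on its own base 54 x 32 x 6 mm; 68 mm high, 70 to 120 g. The point is on its upright axis, 34 mm above its underside. x to its nose, y to its left, z up. Trunk 26 mm wide across y, 40 mm long, 24 to 46 mm above the underside: grip it there, across y, from above. Head no wider than 27 mm; the nose reaches 34 mm ahead of the point, the tail 27 mm behind.
- cloche_center (a point): Clear glass cloche (bell cover), loose, open below: straight round wall 100 mm outside diameter, 93 mm inside, shallow dome whose top is 96 mm up, with 83 mm of free height inside. On top a brass knob on a thin stem: knob 24 mm diameter, from 108 to 130 mm above the rim it stands on, so its middle is 119 mm up. 130 mm high over all, about 200 to 330 g. The point is on its axis half-way up, 65 mm above the lower rim, so the knob's middle is 54 mm above the point. z up.
- pot_center (a point): Aluminium pencil pot, loose, empty, a plain open cylinder of 58 mm outside diameter, 90 mm high, wall 3 mm, about 100 to 170 g. The point is on its axis half-way up, 45 mm above its underside. z up.
- cube_center (a point): Grey hard-silicone fidget cube, loose, 40 mm each way with rounded edges and dark buttons, 60 to 100 g. The point is its centre, 20 mm above its underside. Its axes run square to its faces.
- base_large_top (a point): Large round pale-wood base of the cloche, fixed, 130 mm diameter, 10 mm thick, with a dark inlaid ring of 100 mm diameter, the cloche's outline. The point is the middle of its flat top. z up.
- pad_round_top (a point): Small round pale-wood stand, fixed, 84 mm diameter, 10 mm thick, with a dark inlaid ring of 60 mm diameter, the pencil pot's outline. The point is the middle of its flat top. z up.
- pad_square_top (a point): Square pale-wood stand, fixed, 72 x 72 mm, 10 mm thick, with a dark inlaid square of 44 mm, the cube's outline. The point is the middle of its flat top; x and y run along its sides, z up.
- tin_center (a point): Bystander: shut stainless steel lunch tin with a lever clasp, loose, about 79 x 109 x 53 mm. The point is its centre. Leave it alone.
- bell_center (a point): Bystander: small brass hand bell, loose, 36 mm diameter, 64 mm high. The point is on its axis half-way up. Leave it alone.
- vase_center (a point): Bystander: small blue bud vase, loose, 38 mm diameter, 56 mm high. The point is on its axis half-way up. Leave it alone.
There are look-alikes about, which are no part of the job. What is shaped like the part that bears cloche_center but purple or turquoise is not meant. Several things look just like the part that bears dog_center: the one meant starts farthest to the robot's right.

How it is judged:
By the outcome, as a careful person would: the job done as asked, in the order asked, and still so for the second after the job is handed in, with the robot touching nothing.
It also fails if it takes over 128 s, if anything falls off the work surface, if the arm or the gripper's body presses on something with over 40 N, if the wrist force passes 120 N, or if a joint passes its speed limit or range.

## Robot

A 6-joint arm with a two-finger parallel gripper is mounted at the origin on the work surface. World frame = base frame: x ahead of the robot, y to its left, z up, the work surface at z = 0. Lengths are in mm, angles in rad, forces in N, time in s.
With the tool pointing down it reaches from about 275 to 750 mm from the base axis. Payload 10.2 kg.
Tool frame: the origin (TCP) lies on the centre line of the jaws, within the pads' length; the fingertips stand 8 mm ahead of it and the grasp point (between the pads) lies 11 mm behind it; x points along the fingers, y is the direction in which the jaws open and shut, and the axes are right-handed (so a half turn about x gives the same grasp; the last joint's range is limited). The gripper opens to 85 mm and grips with 20 to 120 N. Pads are 22 mm wide; open, the fingers measure 114 mm over their backs; the gripper's body (76 mm by 85 mm) begins 54 mm behind the grasp point. The pads swing forward as they close: fully open they stand 13 mm farther back than shut.
Start: joints at [-1.404, 0.313, 1.498, -0, 1.331, -0.223], TCP at [199.49, -485.628, 215.194] pointing down, gripper open.
Joint ranges: [-2.94, 2.94], [-0.97, 2.17], [0.19, 2.56], [-1.23, 4.37], [0.02, 3.11], [-2.88, 2.88]. Speed limits (rad/s): [2.39, 2.39, 3.01, 3.14, 3.14, 3.14].

## Interface

Orientations are given as a unit quaternion [w, x, y, z].
In Python, from rig import ctrl, vision, workorder gives the robot as it stands. The module is installed in compiled form; this text tells all that it offers.
- The arm moves only by the shell command python3 -m jog 'ROWS' [OPENING] [FORCE]. ROWS is JSON, a list that holds one entry, the list of rows, each a list of 6 numbers: the shift along the tool's x, y, z in m, then the turn, a rotation vector about the tool's x, y, z in rad. A call has 1 to 12 rows; each row shifts and turns the commanded pose from where the row before left it, along the tool's axes as they then stand; what a row does not reach is not made up. A row lasts 1/8 s, in which the tool goes at most 62.5 mm and 10.7 degrees, less where a joint would pass 70% of its speed; a pose out of reach is approached as far as the arm can. A call is refused whole if a number of a shift passes 0.0625 or a number of a turn 0.188, either way. A call with a gripper value outside its range is refused whole. OPENING is the closure in counts, from 0 (fully open) to 255 (shut), set as the call begins (- or left out, the last holds). The fingers move at their own pace and stop on an object; FORCE is the grip in N (left out, the last holds). Time passes only in rows, so rows that do not move let the fingers close. It gives the time, the measured TCP pose, the force and the opening at its end, in the units of the state.
- ctrl.sense(): the state, without advancing time (a new reading comes with each control period).
- vision.capture(name): name is "scene" or "top" or "wrist"; returns a dict with "image" (480x640x3 uint8, red, green, blue), "mtx" (3x3 intrinsics, pixels), "R" (3x3) and "t" (3): a world point X has camera coordinates R X + t; the wrist camera has in their place "hand_eye" (4x4, takes a point from camera to tool coordinates, whose origin is the TCP and whose axes are the tool frame's). Camera axes: x right, y down, z forward; pixel columns grow to the right and rows downward; lengths in mm; the calibration is good to about 2 mm. A picture is of the moment at which its call begins: read the wrist's pose just before it. There is no depth.
- workorder.finish_job(): hands the job in, once; it reports no verdict.
The state is a dict: "time_s": time; "joints": joint angles; "dq": joint speeds; "tau": joint torques, N m; "eef_pos": TCP position; "ee_rot": TCP orientation; "force": force on the tool from outside, world axes, zero at the start; "wrist_torque": the same for the moment, N m; "grip_width": opening from 0.0 (shut) to 1.0 (fully open).
Only numpy, scipy, OpenCV 4.12 (cv2) and the standard library are available. Lean on these libraries where they do the work, as an engineer would, in place of code of your own. Each camera call takes 0.05 s, during which the arm holds its last target.

## Working session

There is one attempt and no reset: what is moved stays moved. The work goes in short steps, Python scripts to look and compute and a shell command to move; the robot and the scene stay as the last step left them, time stands still between calls to the robot, and variables do not carry over. Pictures are saved under pics/ and viewed, and the job is handed in when it is done.

```bash
mkdir -p pics
python3 - <<'E'
from rig import ctrl, vision
import cv2,json,numpy as np
s=ctrl.sense(); print({k:np.round(v,3).tolist() for k,v in s.items()})
for n in ["scene","top","wrist"]:
    c=vision.capture(n); cv2.imwrite(f"pics/{n}0.png",c["image"][:,:,::-1])
    print(n,{k:np.round(v,3).tolist() for k,v in c.items() if k!="image"})
E
```

```text
{'time_s': 0.0, 'joints': [-1.404, 0.313, 1.498, 0.0, 1.331, -0.223], 'dq': [0.001, -0.001, 0.0, -0.001, -0.0, -0.0], 'tau': [0.001, -41.226, -25.975, -0.0, 0.004, 0.0], 'eef_pos': [199.456, -485.32, 214.624], 'ee_rot': [0.136, 0.694, 0.137, -0.694], 'force': [0.174, -0.5, -0.58], 'wrist_torque': [0.006, -0.009, -0.02], 'grip_width': 0.997}
scene {'mtx': [[464.904, 0.0, 318.002], [0.0, 464.904, 239.189], [0.0, 0.0, 1.0]], 'R': [[-0.362, 0.932, 0.003], [0.688, 0.27, -0.674], [-0.629, -0.242, -0.739]], 't': [189.699, -307.255, 1344.776]}
top {'mtx': [[460.777, 0.0, 326.213], [0.0, 460.777, 238.37], [0.0, 0.0, 1.0]], 'R': [[-0.003, -1.0, 0.011], [-0.985, 0.001, -0.173], [0.173, -0.012, -0.985]], 't': [-7.558, 573.479, 1036.691]}
wrist {'mtx': [[410.376, 0.0, 323.383], [0.0, 410.376, 239.165], [0.0, 0.0, 1.0]], 'hand_eye': [[0.0, -0.267, 0.964, -158.511], [1.0, 0.0, 0.0, 0.194], [-0.0, 0.964, 0.267, -67.504], [0.0, 0.0, 0.0, 1.0]]}
```

View pics/scene0.png

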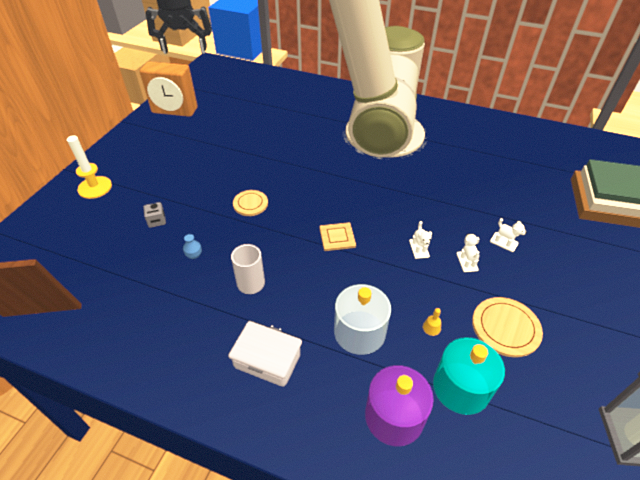

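View pics/top0.png

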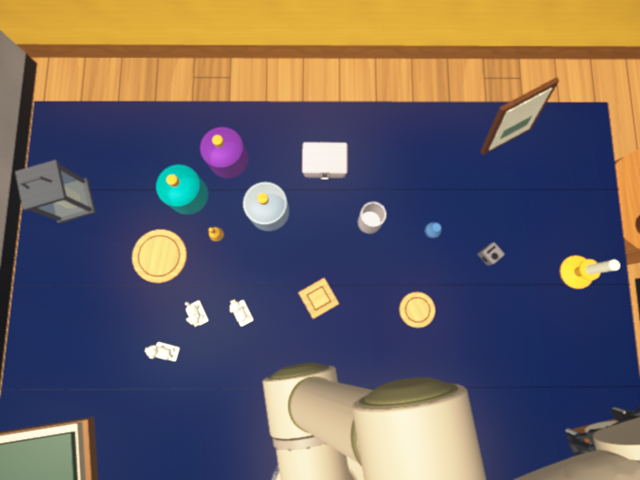

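View pics/wrist0.png

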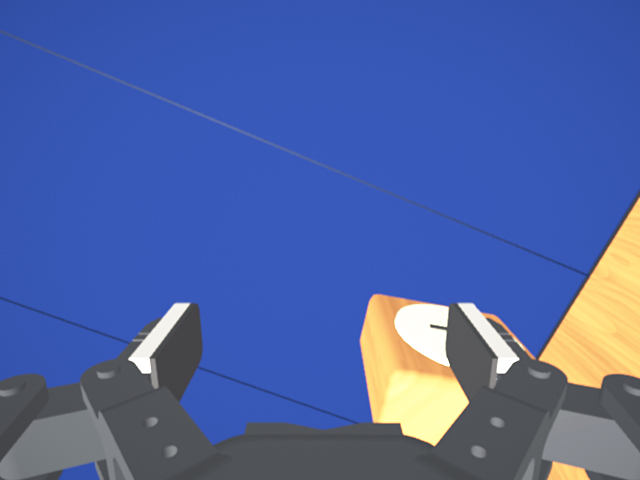

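The top view has a dog at each of (195,313), (241,312) and (162,352). Image right is −y, so the dog at (241,312), seen at (421,241) in the scene view, is the one meant. The clear cloche is at (265,205), the pot at (371,217), the cube at (491,254) and the stands at (319,298), (417,310) and (159,256).

```bash
cat > h.py <<'E'
from rig import ctrl, vision
import cv2,numpy as np
from scipy.spatial.transform import Rotation as Ro
def pose():
    s=ctrl.sense(); q=np.array(s["ee_rot"]); return Ro.from_quat(q[[1,2,3,0]]).as_matrix(), np.array(s["eef_pos"])
def cap(n):
    if n=="wrist": Rt,p=pose()
    c=vision.capture(n); K=c["mtx"]
    if n=="wrist":
        H=np.array(c["hand_eye"]); Rw=Rt@H[:3,:3]; o=Rt@H[:3,3]+p
    else:
        Rw=np.array(c["R"]).T; o=-Rw@np.array(c["t"])
    return dict(im=np.ascontiguousarray(c["image"][:,:,::-1]),K=np.array(K),Rw=Rw,o=o)
def ray(c,u,v): 
    d=c["Rw"]@np.linalg.inv(c["K"])@np.array([u,v,1.]); return d/np.linalg.norm(d)
def onz(c,u,v,z):
    d=ray(c,u,v); return c["o"]+d*(z-c["o"][2])/d[2]
def tri(c1,p1,c2,p2):
    d1,d2=ray(c1,*p1),ray(c2,*p2); A=np.stack([d1,-d2],1); s=np.linalg.lstsq(A,c2["o"]-c1["o"],rcond=None)[0]
    a=c1["o"]+d1*s[0]; b=c2["o"]+d2*s[1]; return (a+b)/2, np.linalg.norm(a-b)
def proj(c,X):
    y=c["K"]@(c["Rw"].T@(np.array(X,float)-c["o"])); return y[:2]/y[2]
def crop(c,x0,y0,x1,y1,f,name):
    cv2.imwrite("pics/"+name,cv2.resize(c["im"][y0:y1,x0:x1],None,fx=f,fy=f,interpolation=cv2.INTER_CUBIC))
E
python3 - <<'E'
from h import *
t=cap("top"); s=cap("scene")
hs=lambda c:cv2.cvtColor(c["im"],cv2.COLOR_BGR2HSV)
for n,c in (("top",t),("scene",s)):
    h=hs(c); m=cv2.inRange(h,(10,60,120),(30,200,255)) ; w=cv2.inRange(h,(0,0,90),(180,90,255))
    k=cv2.inRange(h,(15,180,150),(35,255,255))
    for nm,mm in (("wood",m),("white",w),("brass",k)):
        N,L,S,C=cv2.connectedComponentsWithStats(mm)
        for i in range(1,N):
            if 40<S[i,4]<4000 and 100<C[i][1]<420: print(n,nm,S[i].tolist(),C[i].round(1))
crop(t,130,130,330,280,4,"t_a.png");crop(t,130,270,350,370,3.6,"t_b.png");crop(t,340,180,520,340,4,"t_c.png")
crop(s,380,190,560,370,3.3,"s_b.png");crop(s,120,180,380,320,3,"s_c.png")
E
```

```text
top wood [212, 135, 11, 12, 97] [217.4 140.4]
top wood [167, 175, 12, 11, 105] [172.4 180. ]
top wood [257, 193, 11, 12, 104] [262.4 198.2]
top wood [0, 203, 22, 192, 324] [ 10.4 296.5]
top wood [208, 227, 16, 14, 177] [215.2 233.4]
top wood [132, 229, 55, 54, 2332] [158.8 255.7]
top wood [560, 255, 41, 34, 963] [577.5 271.6]
top wood [298, 278, 41, 41, 957] [318.2 297.8]
top wood [399, 292, 36, 36, 1024] [416.8 309.4]
top white [0, 31, 26, 233, 3105] [  8.2 117.5]
top white [489, 87, 64, 64, 1418] [519.  118.7]
top white [0, 101, 485, 289, 2380] [ 78.5 177.1]
top white [548, 102, 46, 1, 46] [570.5 102. ]
top white [301, 141, 48, 39, 1784] [324.5 159.3]
top white [39, 172, 55, 51, 1186] [ 70.7 199.3]
top white [242, 181, 47, 50, 1752] [265.9 205.8]
top white [357, 201, 30, 33, 766] [371.3 216.9]
top white [207, 226, 18, 16, 57] [215.5 233.1]
top white [131, 228, 90, 62, 417] [168.3 269.9]
top white [477, 242, 28, 24, 341] [491.3 253.6]
top white [586, 258, 35, 16, 373] [604.3 266.4]
top white [297, 277, 43, 43, 120] [317.9 297.8]
top white [398, 291, 38, 38, 111] [416.7 309. ]
top wh
[... 967 characters left out ...]
ene white [589, 159, 51, 40, 1538] [616.2 178.2]
scene white [577, 165, 63, 52, 912] [606.8 199.4]
scene white [143, 202, 23, 26, 396] [154.  214.5]
scene white [490, 217, 37, 36, 723] [507.8 234.9]
scene white [409, 220, 24, 39, 579] [420.4 242.1]
scene white [456, 233, 24, 40, 677] [469.2 253.8]
scene white [230, 243, 35, 52, 1403] [247.9 268.2]
scene white [334, 284, 58, 71, 3154] [361.2 319.8]
scene white [228, 320, 75, 67, 3257] [265.7 352.6]
scene brass [77, 164, 34, 34, 664] [ 92.9 183.9]
scene brass [359, 288, 12, 16, 152] [364.2 295.1]
scene brass [423, 309, 17, 26, 281] [432.6 323.8]
scene brass [471, 345, 16, 18, 205] [478.2 353.6]
scene brass [397, 376, 15, 18, 209] [403.7 384.4]
```

View pics/t_b.png

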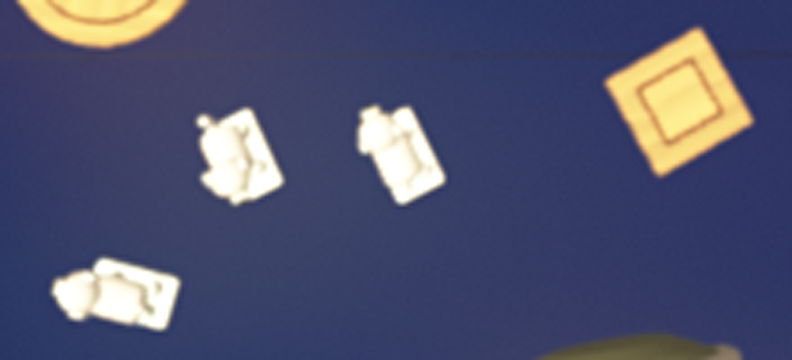

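View pics/t_c.png

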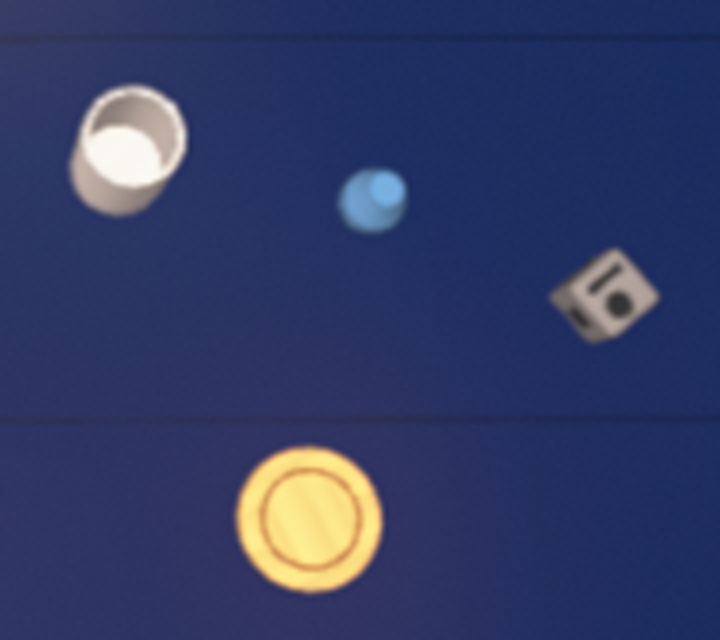

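View pics/s_b.png

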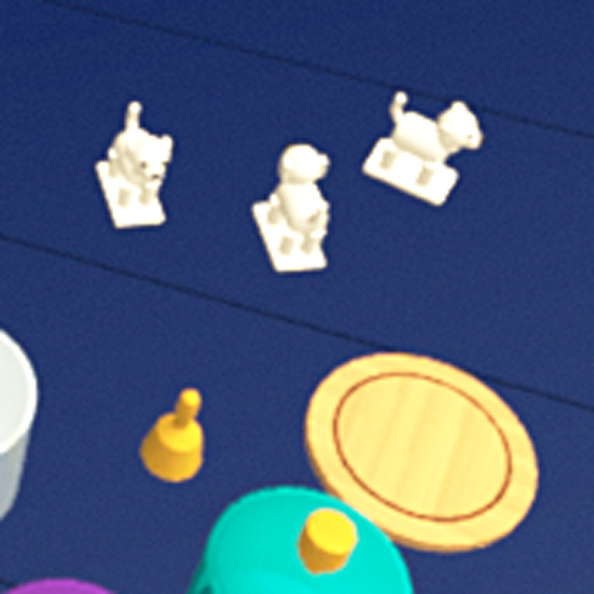

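View pics/s_c.png

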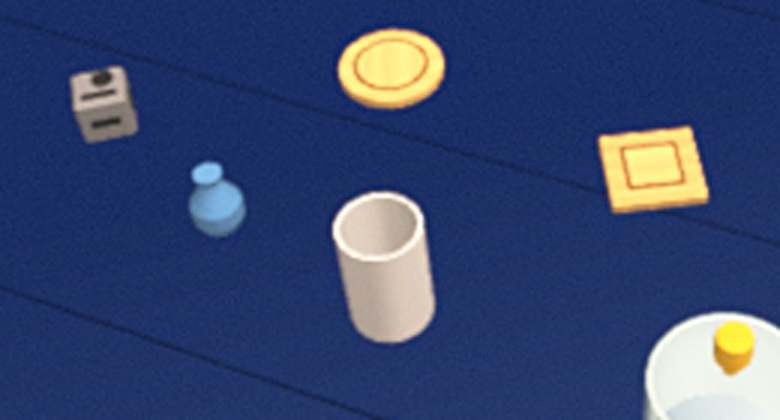

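The chosen dog's head points up-left in the top view, roughly +x. Next I'll triangulate everything from the two views.

Run:
```python
from h import *
t=cap("top"); s=cap("scene")
for n,a,b in [("large",(158.9,255.9),(507.8,325.5)),("round",(416.9,309.3),(250.2,202)),("square",(318.5,297.9),(337,235.8)),
 ("knob",(262.4,198.2),(364.2,294.8)),("cube",(491.3,253.6),(154,214.5)),("bell",(214.5,233.2),(433,323.4)),
 ("pottop",(340+133/4,180+130/4),(120+380/3,180+227/3)),("vaseTop",(340+387/4,180+188/4),(120+208/3,180+173/3)),
 ("dogbase cornersT far",(130+440/3.6,270+182/3.6),(380+164/3.3,190+222/3.3)),
 ("doghead",(130+376/3.6,270+118/3.6),(380+155/3.3,190+150/3.3)),
 ("tin",(324.5,159.3),(265.7,352.6)),]:
    X,e=tri(t,a,s,b); print(n,X.round(1),round(e,1), 'top z0',onz(t,*a,0).round(0))
# dog base corners z=6 in top: 
for p in [(408,106),(444,182),(403,205)]: print("dogbase",onz(t,130+p[0]/3.6,270+p[1]/3.6,6).round(1))
for p in [(118,228),(164,222),(97,163)]: print("dogbase s",onz(s,380+p[0]/3.3,190+p[1]/3.3,6).round(1))
for p in [(699,28),(753,122),(659,177),(605,82)]: print("sq",onz(t,130+p[0]/3.6,270+p[1]/3.6,10).round(1))
for p in [(617,248),(660,296),(604,343-0),(575,290)]: print("cube",onz(t,340+p[0]/4,180+p[1]/4,40).round(1))
R,p=pose();print(R.round(3),p)
```

```text
large [538.5 400.2   4.3] 4.3 top z0 [539. 399.   0.]
round [ 407.8 -224.7    5.9] 3.0 top z0 [ 409. -227.    0.]
square [435.8  11.    4.9] 2.8 top z0 [436.  10.   0.]
knob [652.3 135.4 119.8] 1.9 top z0 [685. 150.   0.]
cube [ 540.3 -407.7   18.8] 3.0 top z0 [ 544. -416.   -0.]
bell [592.8 264.1  13.5] 2.1 top z0 [596. 266.   0.]
pottop [ 625.6 -113.9   89.6] 5.6 top z0 [ 648. -127.    0.]
vaseTop [ 598.9 -268.5   53.4] 4.6 top z0 [ 611. -284.    0.]
dogbase cornersT far [378.9 199.6 -50.4] 48.5 top z0 [383. 168.   0.]
doghead [422.1 202.8  67.8] 7.3 top z0 [425. 212.   0.]
tin [775.   -4.3  31.2] 2.2 top z0 [787.  -6.   0.]
dogbase [432.9 189.7   6. ]
dogbase [383.1 164.5   6. ]
dogbase [368.2 191.1   6. ]
dogbase s [438.8 196.5   6. ]
dogbase s [422.5 223.8   6. ]
dogbase s [386.7 169.6   6. ]
sq [484.1  -4.   10. ]
sq [421.6 -39.7  10. ]
sq [385.9  22.6  10. ]
sq [448.3  58.6  10. ]
cube [ 566.  -410.1   40. ]
cube [ 537.  -433.9   40. ]
cube [ 509.  -398.6   40. ]
cube [ 540.7 -383.4   40. ]
[[-0.     0.38  -0.925]
 [ 0.    -0.925 -0.38 ]
 [-1.    -0.    -0.   ]] [ 199.49154555 -485.56010935  215.07783689]
```

```bash
cat >> h.py <<'E'
def plan(x,y,z,adeg):
    """turn about tool x first, then shift in turned tool axes (m)"""
    R,p=pose(); a=np.deg2rad(adeg)
    Rt=np.array([[0,np.cos(a),np.sin(a)],[0,np.sin(a),-np.cos(a)],[-1,0,0]])
    rv=Ro.from_matrix(R.T@Rt).as_rotvec(); sh=Rt.T@(np.array([x,y,z])-p)/1000
    s=ctrl.sense()
    print("turn",rv.round(4),"shift after",sh.round(4),"| p",p.round(1),"a",round(np.degrees(np.arctan2(R[1,1],R[0,1])),1),"t",round(s["time_s"],2),"gw",round(s["grip_width"],3),"F",np.round(s["force"],1))
E
python3 -c "
from h import *
plan(530,-400,160,-51)"
```

```text
turn [-2.909e-01 -1.000e-04  3.000e-04] shift after [ 0.0551  0.1415 -0.3107] | p [ 199.5 -485.6  215.1] a -67.7 t 0.35 gw 1.002 F [ 0.7  0.3 -0.6]
```

```bash
python3 -m jog '[[[0,0,0,-0.146,0,0],[0,0,0,-0.145,0,0],[0.007,0.0177,-0.0388,0,0,0],[0.007,0.0177,-0.0388,0,0,0],[0.007,0.0177,-0.0388,0,0,0],[0.007,0.0177,-0.0388,0,0,0],[0.007,0.0177,-0.0388,0,0,0],[0.007,0.0177,-0.0388,0,0,0],[0.007,0.0177,-0.0388,0,0,0],[0.007,0.0177,-0.0388,0,0,0],[0,0,0,0,0,0],[0,0,0,0,0,0]]]' 0 40
python3 - <<'E'
from h import *
plan(530,-400,160,-51)
w=cap("wrist"); cv2.imwrite("pics/w1.png",w["im"]); np.save("w1.npy",w,allow_pickle=True)
E
```

```text
time_s: 1.85
eef_pos: [529.4, -400.5, 159.1]
ee_rot: [-0.236, -0.666, -0.236, 0.667]
force: [-0.3, 0.6, -0.3]
grip_width: 1.002
turn [0.     0.0003 0.0003] shift after [-0.0009  0.     -0.0008] | p [ 529.4 -400.5  159.1] a -51.0 t 1.85 gw 1.002 F [-0.3  0.6 -0.3]
```

View pics/w1.png

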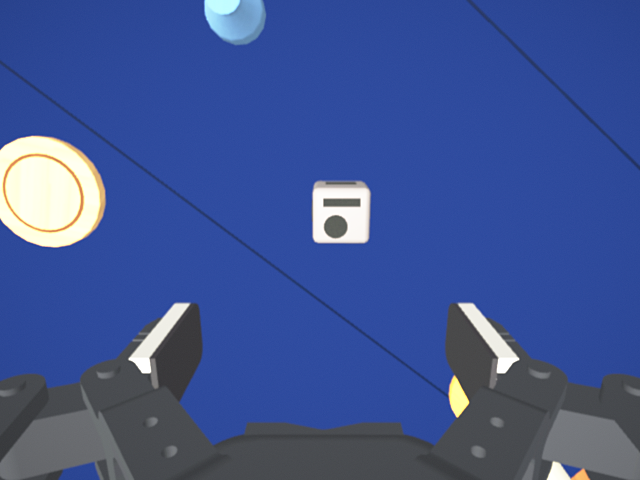

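The cube's top face is about square to the jaws, centred near (341,216). The round stand is at the left, near (47,192).

Run:
```python
from h import *
w=np.load("w1.npy",allow_pickle=True).item()
def an(w):
    c=w["im"][150:280,270:410]; m=cv2.inRange(c,(150,150,140),(255,255,255)); m[:, :]=m
    cs,_=cv2.findContours(m,cv2.RETR_EXTERNAL,cv2.CHAIN_APPROX_NONE); k=max(cs,key=cv2.contourArea)
    print(cv2.boundingRect(k),cv2.minAreaRect(k))
an(w)
print(w["im"][150:280:4,341].sum(1))
for p in [(341,216),(313,240),(369,240),(313,192),(369,192),(325,241),(358,241)]: print(p,onz(w,*p,40).round(1))
P=[onz(w,*p,40) for p in [(312.5,215),(369.5,215)]]; print(np.linalg.norm(P[0]-P[1]))
```

```text
(43, 32, 57, 61) ((70.99999237060547, 61.999996185302734), (55.99999237060547, 59.99999237060547), -0.0)
[283 286 285 287 287 286 285 284 308 525 738 756 561 283 472 753 758 262
 286 285 295 272 754 601 284 286 282 286 285 283 283 286 286]
(341, 216) [ 542.6 -405.6   40. ]
(313, 240) [ 516.9 -401.3   40. ]
(369, 240) [ 541.7 -431.9   40. ]
(313, 192) [ 543.4 -380.1   40. ]
(369, 192) [ 567.4 -409.7   40. ]
(325, 241) [ 521.7 -408.3   40. ]
(358, 241) [ 536.3 -426.3   40. ]
39.370987064474846
```

```bash
python3 -c "
from h import *
plan(542.4,-406,14,-51)"
```

```text
turn [-0.0007  0.0002 -0.0001] shift after [ 0.1454  0.0124 -0.007 ] | p [ 529.1 -400.8  159.4] a -51.0 t 1.9 gw 1.004 F [ 0.1 -0.2  1. ]
```

```bash
python3 -m jog '[[[0.03,0.0124,-0.007,0,0,0],[0.035,0,0,0,0,0],[0.035,0,0,0,0,0],[0.03,0,0,0,0,0],[0.015,0,0,0,0,0],[0,0,0,0,0,0]]]'
python3 -m jog '[[[0,0,0,0,0,0],[0,0,0,0,0,0],[0,0,0,0,0,0],[0,0,0,0,0,0],[0,0,0,0,0,0],[0,0,0,0,0,0],[0,0,0,0,0,0],[0,0,0,0,0,0]]]' 255 40
python3 -m jog '[[[-0.02,0,0,0,0,0],[-0.03,0,0,0,0,0],[-0.04,0,0,0,0,0],[-0.04,0,0,0,0,0],[0,0,0,0,0,0]]]'
python3 - <<'E'
from h import *
plan(430,11,145,-60.3)
w=cap("wrist"); cv2.imwrite("pics/w2.png",w["im"])
E
```

```text
time_s: 2.65
eef_pos: [542.5, -405.8, 14.0]
ee_rot: [-0.236, -0.666, -0.236, 0.667]
force: [0.0, 1.0, -0.4]
grip_width: 0.998
time_s: 3.65
eef_pos: [543.5, -406.0, 15.4]
ee_rot: [0.237, 0.667, 0.235, -0.666]
force: [-0.3, 1.2, 5.3]
grip_width: 0.454
time_s: 4.28
eef_pos: [544.1, -406.5, 149.0]
ee_rot: [0.239, 0.668, 0.234, -0.665]
force: [0.3, -0.9, -1.5]
grip_width: 0.45
turn [ 0.1626 -0.0012 -0.0073] shift after [ 0.004  -0.4192 -0.1077] | p [ 544.1 -406.5  149. ] a -51.0 t 4.28 gw 0.45 F [ 0.3 -0.9 -1.5]
```

View pics/w2.png

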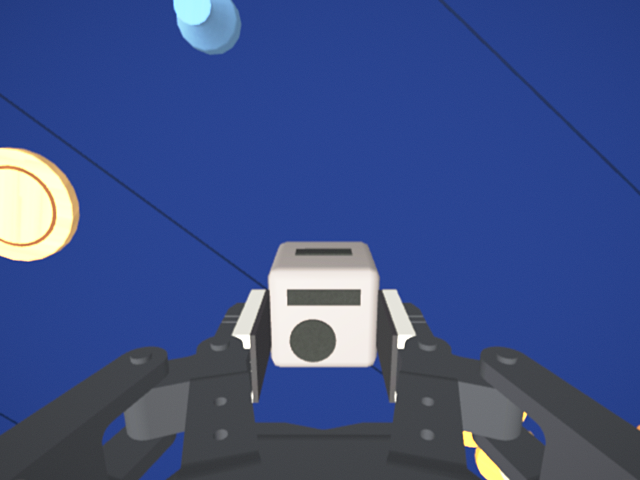

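```bash
python3 -c "
from h import *
plan(375,-24,150,-60.3)"
```

```text
turn [ 0.1625 -0.0005 -0.003 ] shift after [-0.0037 -0.4151 -0.0429] | p [ 543.4 -405.8  146.3] a -51.0 t 4.33 gw 0.454 F [ 0.9  0.  -1.4]
```

```bash
python3 -m jog '[[[0,0,0,0.0815,0,0],[0,0,0,0.0815,0,0],[0,-0.046,-0.0048,0,0,0],[0,-0.046,-0.0048,0,0,0],[0,-0.046,-0.0048,0,0,0],[0,-0.046,-0.0048,0,0,0],[0,-0.046,-0.0048,0,0,0],[0,-0.046,-0.0048,0,0,0],[0,-0.046,-0.0048,0,0,0],[0,-0.046,-0.0048,0,0,0],[-0.004,-0.046,-0.0048,0,0,0],[0,0,0,0,0,0]]]'
python3 - <<'E'
from h import *
plan(375,-24,150,-60.3)
w=cap("wrist"); cv2.imwrite("pics/w3.png",w["im"]); np.save("w3.npy",w,allow_pickle=True)
E
```

```text
time_s: 5.82
eef_pos: [374.2, -22.3, 147.9]
ee_rot: [-0.182, -0.683, -0.182, 0.684]
force: [0.6, 0.5, -1.2]
grip_width: 0.451
turn [0.0024 0.0007 0.0012] shift after [-0.0021  0.0018  0.0001] | p [374.2 -22.3 147.9] a -60.2 t 5.83 gw 0.451 F [ 0.6  0.5 -1.2]
```

View pics/w3.png

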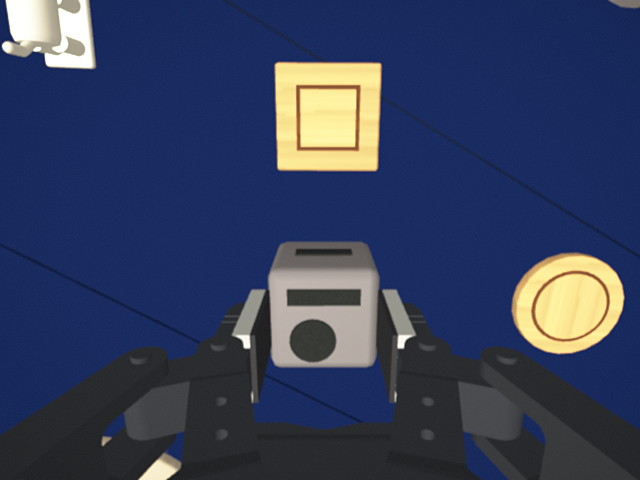

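The square stand is centred near (328,117) and the round one near (568,305). The cube is held straight.

```bash
cat >> h.py <<'E'
def darkring(w,x0,y0,x1,y1):
    """inlay: inside wood blob, brown dark pixels -> contour; returns outer contour of ring (px)"""
    c=w["im"][y0:y1,x0:x1]; h=cv2.cvtColor(c,cv2.COLOR_BGR2HSV)
    wood=cv2.inRange(h,(5,40,60),(35,255,255)); N,L,S,C=cv2.connectedComponentsWithStats(wood)
    cs,_=cv2.findContours(wood,cv2.RETR_EXTERNAL,cv2.CHAIN_APPROX_NONE); k=max(cs,key=cv2.contourArea)
    body=np.zeros_like(wood); cv2.drawContours(body,[k],-1,255,-1); body=cv2.erode(body,np.ones((7,7)))
    v=c[:,:,2].astype(int)*0+c[:,:,1]; med=np.median(v[body>0]); d=((v<med*0.8)&(body>0)).astype(np.uint8)*255
    cs,_=cv2.findContours(d,cv2.RETR_EXTERNAL,cv2.CHAIN_APPROX_NONE); r=max(cs,key=lambda q:cv2.contourArea(cv2.convexHull(q)))
    o=np.array([[x0,y0]]); return k[:,0]+o, r[:,0]+o
E
python3 - <<'E'
from h import *
w=np.load("w3.npy",allow_pickle=True).item(); w1=np.load("w1.npy",allow_pickle=True).item(); t=cap("top"); s=cap("scene")
k,r=darkring(w,265,50,395,180)
mr=cv2.minAreaRect(r.astype(np.float32)); print("sq ring",mr)
P=np.array([onz(w,*p,10)[:2] for p in r],np.float32); m2=cv2.minAreaRect(P); print("world",m2)
k,r=darkring(w,500,240,635,365); P=np.array([onz(w,*p,10)[:2] for p in r],np.float32); print("round w3",cv2.fitEllipse(P)); e3=cv2.fitEllipse(r.astype(np.float32))[0]
k,r=darkring(w1,0,125,115,255); P=np.array([onz(w1,*p,10)[:2] for p in r],np.float32); print("round w1",cv2.fitEllipse(P)); e1=cv2.fitEllipse(r.astype(np.float32))[0]
print("tri round w1,w3",tri(w,e3,w1,e1))
kt,rt=darkring(t,290,270,350,325); ks,rs=darkring(s,312,215,365,258)
ct=np.mean(cv2.boxPoints(cv2.minAreaRect(rt.astype(np.float32))),0); cs=np.array([cv2.moments(cv2.convexHull(rs.astype(np.int32)))[q] for q in("m10","m01")])/cv2.moments(cv2.convexHull(rs.astype(np.int32)))["m00"]
print(ct,cs,tri(w,mr[0],t,ct),tri(w,mr[0],s,cs))
# held cube top face centre rel. tool
R,p=pose()
for q in [(270.5,324),(377.5,324),(323.5,366),(323.5,282)]:
    X=onz(w,*q,p[2]+24.6); print(q,(R.T@(X-p)).round(1))
E
```

```text
sq ring ((327.9999694824219, 117.99998474121094), (63.99999237060547, 65.99998474121094), 0.0)
world ((438.33062744140625, 10.872835159301758), (43.89265441894531, 44.22407913208008), 28.916227340698242)
round w3 ((410.2001647949219, -224.9207763671875), (60.298301696777344, 60.43293380737305), 177.82550048828125)Traceback (most recent call last):
  File "<stdin>", line 7, in <module>
cv2.error: OpenCV(4.12.0) /io/opencv/modules/imgproc/src/shapedescr.cpp:361: error: (-201:Incorrect size of input array) There should be at least 5 points to fit the ellipse in function 'fitEllipseNoDirect'
```

Run:
```python
from h import *
w=np.load("w3.npy",allow_pickle=True).item(); t=cap("top"); s=cap("scene")
kt,rt=darkring(t,290,270,350,325); ct=cv2.minAreaRect(rt.astype(np.float32))[0]
print(ct,[x for x in tri(w,(328,118),t,ct)],"scene",tri(w,(328,118),s,(120+653/3,180+164/3)))
R,p=pose()
for q in [(270.5,324),(377.5,324),(323.5,366),(323.5,282)]:
    X=onz(w,*q,p[2]+24.6); print(q,(R.T@(X-p)).round(1))
```

```text
(322.979736328125, 289.62835693359375) [array([430.59377229,   5.89341563, 412.23480385]), np.float64(10.30568901320899)] scene (array([437.88144725,  12.66032069,  11.55174922]), np.float64(3.77444218390103))
(270.5, 324) [-24.6 -22.    1.5]
(377.5, 324) [-24.6  16.4   1.3]
(323.5, 366) [-24.6  -2.9  18.5]
(323.5, 282) [-24.6  -3.  -14.7]
```

Run:
```python
from h import *
for i in range(3):
    w=cap("wrist"); Rm,p=w["Rw"],w["o"]
    k,r=darkring(w,265,50,395,180); P=np.array([onz(w,*q,10)[:2] for q in r],np.float32); m2=cv2.minAreaRect(P); 
    R,pp=pose(); 
    print(pp.round(1),np.round(m2[0],1),np.round(m2[2],2))
np.save("w3.npy",w,allow_pickle=True)
k,r=darkring(w,500,240,635,365); P=np.array([onz(w,*p,10)[:2] for p in r],np.float32); print("round",cv2.fitEllipse(P))
H=w
for q in [(270.5,324),(377.5,324),(323.5,366),(323.5,282)]:
    X=onz(w,*q,pp[2]+24.6); print(q,(R.T@(X-pp)).round(1))
```

```text
[375.9 -25.1 147.9] [438.  11.] 29.62
[375.8 -25.  148. ] [438.  11.] 29.62
[375.8 -24.9 148. ] [438.  11.] 29.62
round ((410.1392822265625, -224.95257568359375), (60.09407043457031, 60.36587142944336), 179.71804809570312)
(270.5, 324) [-24.6 -18.7   1.3]
(377.5, 324) [-24.6  19.7   1.3]
(323.5, 366) [-24.6   0.3  18.4]
(323.5, 282) [-24.6   0.3 -14.8]
```

```bash
python3 -c "
from h import *
plan(439.2,12.1,60,-60.4)"
```

```text
turn [0.0002 0.0003 0.0004] shift after [ 0.088  -0.0009 -0.0734] | p [375.8 -24.9 148. ] a -60.4 t 6.22 gw 0.453 F [ 0.5  0.4 -0.5]
```

```bash
python3 -m jog '[[[0.01,-0.0009,-0.0374,0,0,0],[0.015,0,-0.036,0,0,0],[0.035,0,0,0,0,0],[0.028,0,0,0,0,0],[0,0,0,0,0,0],[0,0,0,0,0,0],[0,0,0,0,0,0]]]'
python3 -c "
from h import *
plan(439.2,12.1,26,-60.4)"
```

```text
time_s: 7.1
eef_pos: [439.7, 12.4, 61.3]
ee_rot: [0.181, 0.684, 0.181, -0.683]
force: [0.3, 0.1, -0.2]
grip_width: 0.449
turn [ 0.001  -0.0016 -0.0015] shift after [0.0353 0.     0.0006] | p [439.7  12.4  61.3] a -60.3 t 7.1 gw 0.449 F [ 0.3  0.1 -0.2]
```

```bash
python3 -m jog '[[[0.02,0,0.0006,0,0,0],[0.01,0,0,0,0,0],[0.005,0,0,0,0,0],[0,0,0,0,0,0],[0,0,0,0,0,0]]]'
python3 -m jog '[[[0,0,0,0,0,0],[0,0,0,0,0,0],[0,0,0,0,0,0],[0,0,0,0,0,0]]]' 120
python3 -m jog '[[[-0.02,0,0,0,0,0],[-0.04,0,0,0,0,0],[-0.05,0,0,0,0,0],[0,0,0,0,0,0],[0,0,0,0,0,0],[0,0,0,0,0,0]]]' 0
python3 - <<'E'
from h import *
plan(600,-105,160,-60.4)
w=cap("wrist"); cv2.imwrite("pics/w4.png",w["im"])
E
```

```text
time_s: 7.72
eef_pos: [438.8, 12.3, 25.5]
ee_rot: [0.181, 0.684, 0.181, -0.683]
force: [-0.8, -0.7, -0.3]
grip_width: 0.45
time_s: 8.22
eef_pos: [438.5, 12.4, 25.2]
ee_rot: [0.181, 0.684, 0.181, -0.684]
force: [0.3, -0.5, -0.2]
grip_width: 0.531
time_s: 8.98
eef_pos: [437.9, 12.5, 134.0]
ee_rot: [-0.181, -0.683, -0.181, 0.684]
force: [-0.8, -0.0, -0.6]
grip_width: 0.998
turn [0.0011 0.0018 0.0017] shift after [-0.026   0.1823 -0.0829] | p [437.9  12.5 134. ] a -60.3 t 8.97 gw 0.998 F [-0.8 -0.  -0.6]
```

View pics/w4.png

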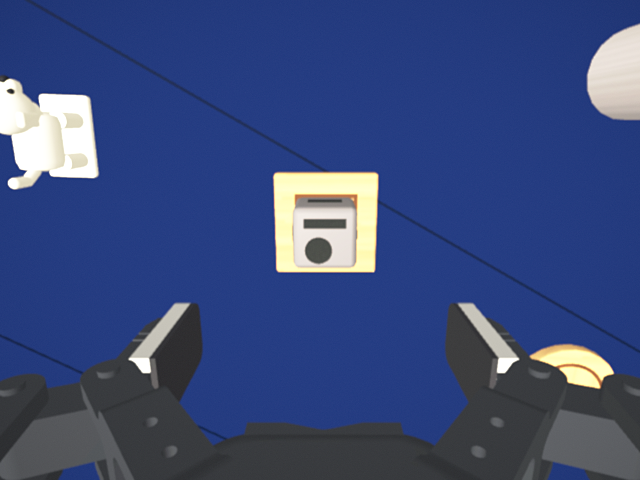

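The cube is released on the square stand, with its top face spanning about x 293–356 and y 207–267. I'll check how well it's centred.

Run:
```python
from h import *
w=cap("wrist")
crop(w,260,160,390,290,6,"w4c.png")
for n,p,z in [("L",(293.5,235),50),("R",(356.5,235),50),("near bottom",(325,267.5),50),("topedge",(325,207),50)]: print(n,onz(w,*p,z).round(1))
for q in [(274.5,173),(378,173),(376.5,272),(276,272)]: print(onz(w,*q,10).round(1))
```

```text
L [431.2  29.7  50. ]
R [450.3  -3.8  50. ]
near bottom [422.5   2.5  50. ]
topedge [455.9  21.6  50. ]
[452.5  59.3  10. ]
[487.6  -2.2  10. ]
[425.9 -39.1  10. ]
[389.4  24.8  10. ]
```

View pics/w4c.png

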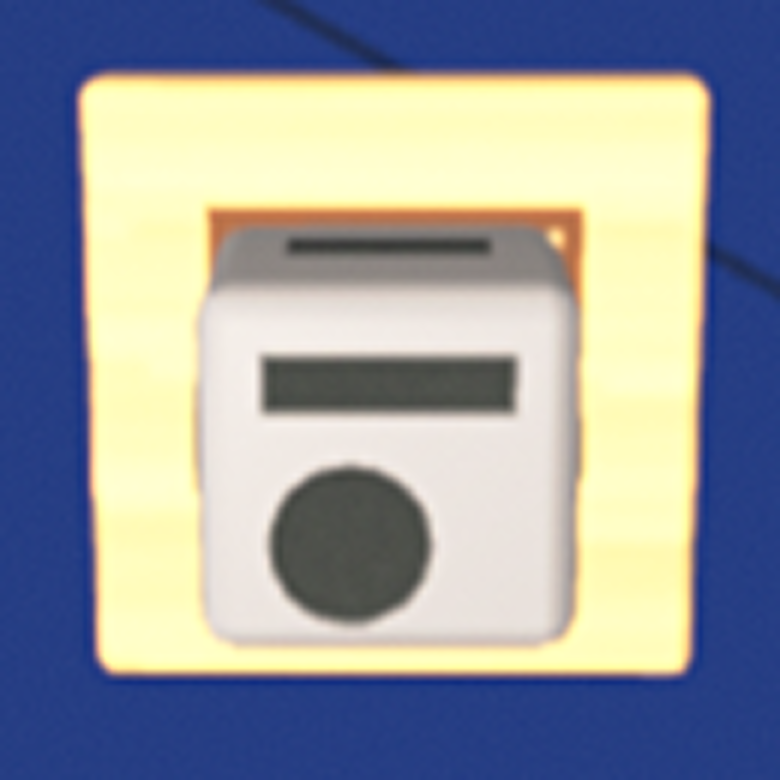

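The cube is centred inside the inlay to 1–2 mm. Next is the pot.

```bash
python3 -c "
from h import *
plan(615,-108,190,-60.4)"
```

```text
turn [0.0012 0.0014 0.0013] shift after [-0.0557  0.1922 -0.0943] | p [438.1  12.5 134.3] a -60.3 t 9.07 gw 0.998 F [ 0.  -0.7  0.3]
```

```bash
python3 -m jog '[[[-0.0557,0,0,0,0,0],[0,0.0384,-0.0188,0,0,0],[0,0.0384,-0.0188,0,0,0],[0,0.0384,-0.0188,0,0,0],[0,0.0384,-0.0188,0,0,0],[0,0.0384,-0.0188,0,0,0],[0,0,0,0,0,0],[0,0,0,0,0,0],[0,0,0,0,0,0]]]'
python3 - <<'E'
from h import *
plan(615,-105,190,-60.4)
w=cap("wrist"); cv2.imwrite("pics/w5.png",w["im"]); np.save("w5.npy",w,allow_pickle=True)
E
```

```text
time_s: 10.2
eef_pos: [614.7, -107.3, 191.1]
ee_rot: [-0.181, -0.683, -0.181, 0.684]
force: [0.1, 0.5, 0.4]
grip_width: 0.998
turn [0.0017 0.0001 0.0002] shift after [ 0.0011 -0.0019 -0.0014] | p [ 614.7 -107.3  191.1] a -60.3 t 10.2 gw 0.998 F [0.1 0.5 0.4]
```

View pics/w5.png

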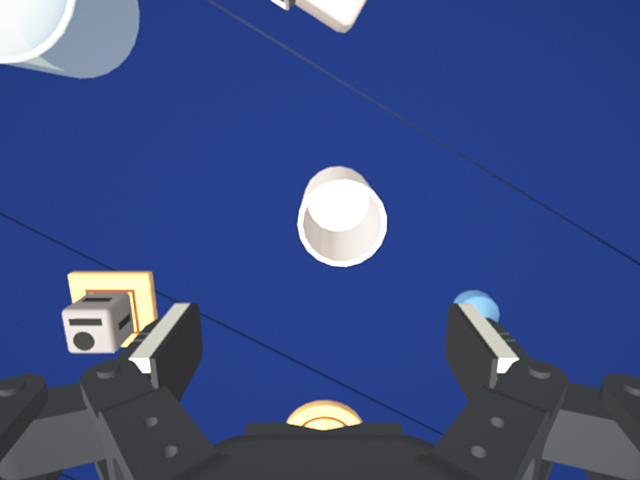

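The pot's rim is an ellipse centred near (342,222), spanning x 298–386.

Run:
```python
from h import *
w=np.load("w5.npy",allow_pickle=True).item(); t=cap("top"); s=cap("scene")
c=w["im"][150:280,285:400]; 
L=[onz(w,*p,90) for p in [(298,222),(386.5,222),(342,179),(342,266.5)]]; print([l.round(1) for l in L],np.linalg.norm(L[0]-L[1]),np.linalg.norm(L[2]-L[3]),(L[0]+L[1])/2,(L[2]+L[3])/2)
print(tri(w,(342.2,222.5),t,(373.2,212.5)),tri(w,(342.2,222.5),s,(246.6,255.8)))
b=np.mean(L,0)
plan(b[0],b[1],120,-60.3)
```

```text
[array([612.7, -89.6,  90. ]), array([ 641.2, -139.5,   90. ]), array([ 650.9, -100.4,   90. ]), array([ 600.6, -129.9,   90. ])] 57.42951002360258 58.363600187281214 [ 626.96814332 -114.58116846   90.        ] [ 625.72088735 -115.12610461   90.        ]
(array([ 626.64029434, -115.61665523,   89.54354928]), np.float64(1.6334205857851867)) (array([ 625.35220051, -113.33610456,   88.30707859]), np.float64(3.866823034998912))
turn [-0.0001 -0.0003 -0.0003] shift after [ 0.0713  0.012  -0.0062] | p [ 615.  -107.5  191.3] a -60.3 t 10.35 gw 0.999 F [0.3 0.5 0.3]
```

```bash
python3 -m jog '[[[0.03,0.012,-0.0062,0,0,0],[0.035,0,0,0,0,0],[0.035,0,0,0,0,0],[0.025,0,0,0,0,0],[0.0125,0,0,0,0,0],[0,0,0,0,0,0],[0,0,0,0,0,0]]]'
python3 -m jog '[[[0,0,0,0,0,0],[0,0,0,0,0,0],[0,0,0,0,0,0],[0,0,0,0,0,0],[0,0,0,0,0,0],[0,0,0,0,0,0]]]' 255 40
python3 -c "
from h import *
plan(626.5,-115,150,-60.3)"
```

```text
time_s: 11.22
eef_pos: [627.1, -115.4, 54.7]
ee_rot: [0.181, 0.684, 0.181, -0.683]
force: [0.2, 0.0, 0.1]
grip_width: 1.001
time_s: 11.98
eef_pos: [627.0, -115.3, 54.6]
ee_rot: [0.181, 0.684, 0.181, -0.683]
force: [-0.8, 1.1, 6.6]
grip_width: 0.665
turn [-0.0005 -0.0012 -0.0011] shift after [-0.0954 -0.0005  0.0003] | p [ 627.  -115.3   54.6] a -60.3 t 11.97 gw 0.665 F [-0.8  1.1  6.6]
```

```bash
python3 -m jog '[[[-0.02,0,0,0,0,0],[-0.03,0,0,0,0,0],[-0.04,0,0,0,0,0],[-0.02,0,0,0,0,0],[0,0,0,0,0,0],[0,0,0,0,0,0],[0,0,0,0,0,0]]]'
python3 - <<'E'
from h import *
plan(440,-170,165,-60.3)
w=cap("wrist"); cv2.imwrite("pics/w6.png",w["im"]); np.save("w6.npy",w,allow_pickle=True)
E
```

```text
time_s: 12.85
eef_pos: [626.1, -115.1, 162.0]
ee_rot: [-0.181, -0.683, -0.181, 0.684]
force: [-0.9, 1.2, -2.0]
grip_width: 0.668
turn [-0.0006  0.0014  0.0018] shift after [-0.003  -0.0445  0.1888] | p [ 626.1 -115.1  162. ] a -60.3 t 12.85 gw 0.668 F [-0.9  1.2 -2. ]
```

View pics/w6.png

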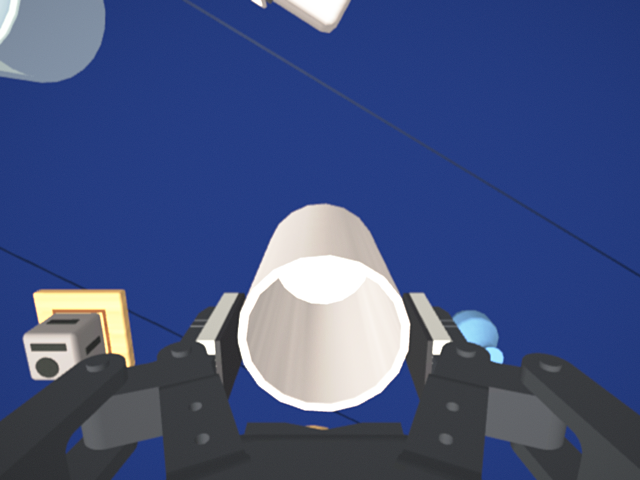

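The pot is held upright, its rim spanning x 239–409 and y 256–411.

Run:
```python
from h import *
w=np.load("w6.npy",allow_pickle=True).item(); R,p=pose()
L=[R.T@(onz(w,*q,p[2]+35.4)-p) for q in [(239,332),(409.5,332),(324,256),(324,411)]]; print([l.round(1) for l in L]); 
y=(L[0]+L[1])[1]/2; z=(L[2]+L[3])[2]/2; print(y,z)
a=np.deg2rad(-60.3); Y=np.array([np.cos(a),np.sin(a)]); Z=np.array([np.sin(a),-np.cos(a)])
T=np.array([410.1,-225.0])-Y*y-Z*z; print(T); plan(T[0],T[1],150,-60.3)
```

```text
[array([-35.4, -27.9,  -1.3]), array([-35.4,  28.7,  -1.4]), array([-35.4,   0.3, -27.8]), array([-35.4,   0.3,  29.4])]
0.395196388585358 0.7855114146888678
[ 410.58651649 -224.26753152]
turn [-0.0006  0.0011  0.0014] shift after [ 0.0123 -0.012   0.2414] | p [ 626.2 -115.1  162.3] a -60.3 t 12.9 gw 0.663 F [-0.4  0.  -1. ]
```

```bash
python3 -m jog '[[[0,-0.002,0.04,0,0,0],[0,-0.002,0.04,0,0,0],[0,-0.002,0.04,0,0,0],[0,-0.002,0.04,0,0,0],[0.0123,-0.002,0.04,0,0,0],[0,-0.002,0.0414,0,0,0],[0.03,0,0,0,0,0],[0.03,0,0,0,0,0],[0,0,0,0,0,0],[0,0,0,0,0,0],[0,0,0,0,0,0]]]'
python3 - <<'E'
from h import *
plan(410.6,-224.3,66,-60.3)
E
```

```text
time_s: 14.28
eef_pos: [411.4, -224.7, 92.1]
ee_rot: [0.182, 0.684, 0.181, -0.683]
force: [0.5, -0.7, -1.1]
grip_width: 0.667
turn [-0.0003 -0.0006 -0.0019] shift after [ 0.0261 -0.0007  0.0005] | p [ 411.4 -224.7   92.1] a -60.3 t 14.28 gw 0.667 F [ 0.5 -0.7 -1.1]
```

```bash
python3 -m jog '[[[0.012,-0.0007,0.0005,0,0,0],[0.008,0,0,0,0,0],[0.006,0,0,0,0,0],[0.0005,0,0,0,0,0],[0,0,0,0,0,0],[0,0,0,0,0,0]]]'
```

```text
time_s: 15.02
eef_pos: [410.0, -223.8, 64.7]
ee_rot: [-0.181, -0.684, -0.181, 0.684]
force: [-2.1, 2.2, 5.3]
grip_width: 0.663
```

```bash
python3 -m jog '[[[0,0,0,0,0,0],[0,0,0,0,0,0],[0,0,0,0,0,0],[0,0,0,0,0,0]]]' 0
python3 -m jog '[[[-0.02,0,0,0,0,0],[-0.03,0,0,0,0,0],[-0.05,0,0,0,0,0],[-0.04,0,0,0,0,0],[0,0,0,0,0,0],[0,0,0,0,0,0],[0,0,0,0,0,0]]]'
python3 - <<'E'
from h import *
plan(395,180,190,-63)
w=cap("wrist"); cv2.imwrite("pics/w7.png",w["im"]); np.save("w7.npy",w,allow_pickle=True)
E
```

```text
time_s: 15.52
eef_pos: [410.1, -224.0, 64.6]
ee_rot: [-0.181, -0.684, -0.181, 0.684]
force: [-0.8, 0.5, -0.2]
grip_width: 1.004
time_s: 16.4
eef_pos: [409.7, -223.6, 203.4]
ee_rot: [-0.18, -0.683, -0.182, 0.684]
force: [1.6, 0.4, -0.1]
grip_width: 0.998
turn [0.0465 0.0007 0.0023] shift after [ 0.0134 -0.3663 -0.1702] | p [ 409.7 -223.6  203.4] a -60.3 t 16.4 gw 0.998 F [ 1.6  0.4 -0.1]
```

View pics/w7.png

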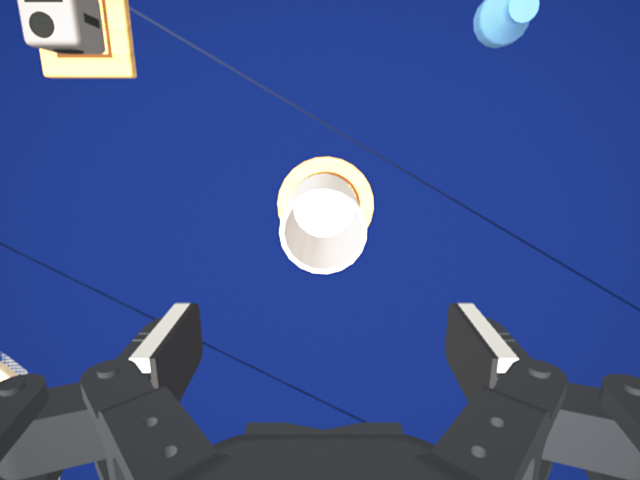

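Run:
```python
from h import *
w=cap("wrist"); crop(w,260,140,390,290,5,"w7c.png")
L=[onz(w,*q,100) for q in [(279,230),(367.5,230),(323.3,274)]]; print("rim",[l.round(1) for l in L],(L[0]+L[1])/2)
h=cv2.cvtColor(w["im"],cv2.COLOR_BGR2HSV); m=cv2.inRange(h[150:215,265:385],(8,50,120),(35,255,255)); 
cs,_=cv2.findContours(m,cv2.RETR_EXTERNAL,cv2.CHAIN_APPROX_NONE); k=max(cs,key=cv2.contourArea)[:,0]+[265,150]
P=np.array([onz(w,*q,10)[:2] for q in k if q[1]<203 and (abs(q[0]-325)>40 or q[1]<168)]); 
A=np.c_[2*P,np.ones(len(P))]; x=np.linalg.lstsq(A,(P**2).sum(1),rcond=None)[0]; print("pad",x[:2],np.sqrt(x[2]+x[0]**2+x[1]**2))
```

```text
rim [array([ 396.1, -197.8,  100. ]), array([ 425. , -248.4,  100. ]), array([ 383.8, -238.4,  100. ])] [ 410.50420798 -223.07782032  100.        ]Traceback (most recent call last):
  File "<stdin>", line 7, in <module>
    return umr_sum(a, axis, dtype, out, keepdims, initial, where)
numpy.exceptions.AxisError: axis 1 is out of bounds for array of dimension 1
```

View pics/w7c.png

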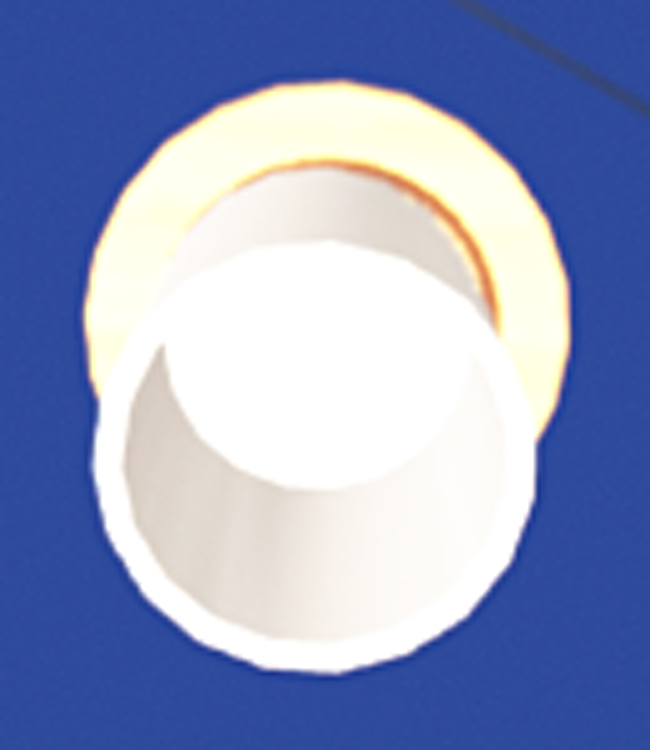

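The pot is centred on the round stand to about 1 mm. Next is the dog.

```bash
python3 -m jog '[[[0,-0.04,-0.018,0.0232,0,0],[0,-0.04,-0.018,0.0233,0,0],[0,-0.04,-0.0185,0,0,0],[0,-0.04,-0.0185,0,0,0],[0,-0.04,-0.0185,0,0,0],[0,-0.04,-0.0185,0,0,0],[0,-0.04,-0.0185,0,0,0],[0,-0.04,-0.0185,0,0,0],[0.0134,-0.0463,-0.023,0,0,0],[0,0,0,0,0,0],[0,0,0,0,0,0],[0,0,0,0,0,0]]]'
python3 - <<'E'
from h import *
plan(395,180,190,-63)
w=cap("wrist"); cv2.imwrite("pics/w8.png",w["im"]); np.save("w8.npy",w,allow_pickle=True)
E
```

```text
time_s: 18.0
eef_pos: [392.5, 178.5, 191.4]
ee_rot: [0.165, 0.688, 0.164, -0.688]
force: [0.1, -0.1, -0.2]
grip_width: 0.995
turn [-0.0016 -0.0002 -0.0002] shift after [ 0.0014 -0.0002 -0.003 ] | p [392.5 178.5 191.4] a -63.1 t 18.0 gw 0.995 F [ 0.1 -0.1 -0.2]
```

View pics/w8.png

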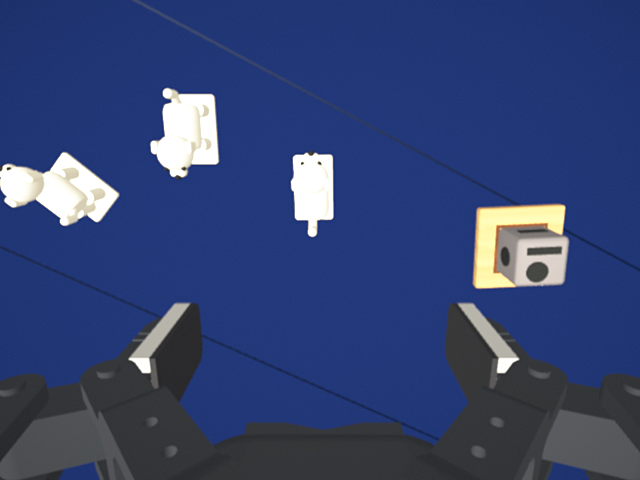

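The dog meant has its base at x 293–333, y 154–220, square to the jaws. Its nose points up the picture and its tail is at (313,232).

Run:
```python
from h import *
w=np.load("w8.npy",allow_pickle=True).item(); crop(w,270,130,360,250,6,"w8c.png")
C=[onz(w,*q,6) for q in [(293,154.5),(332.7,154.5),(333,219.5),(294.5,219.5)]]; print([c.round(1) for c in C])
m=np.mean(C,0); print(m,[np.linalg.norm(C[i]-C[i-1]).round(1) for i in range(4)])
d=(C[0]+C[1]-C[2]-C[3]); print(np.degrees(np.arctan2(d[1],d[0])))
plan(m[0],m[1],190,-63)
```

```text
[array([420.8, 220.6,   6. ]), array([435.6, 191.5,   6. ]), array([387. , 166.2,   6. ]), array([372.1, 195.7,   6. ])]
[403.87801237 193.51704765   6.        ] [np.float64(54.8), np.float64(32.7), np.float64(54.8), np.float64(33.0)]
27.343725801618273
turn [-0.0018 -0.0003 -0.0002] shift after [ 0.0014 -0.0082 -0.017 ] | p [392.5 178.5 191.4] a -63.1 t 18.05 gw 1.002 F [-0.2 -0.1  0.2]
```

View pics/w8c.png

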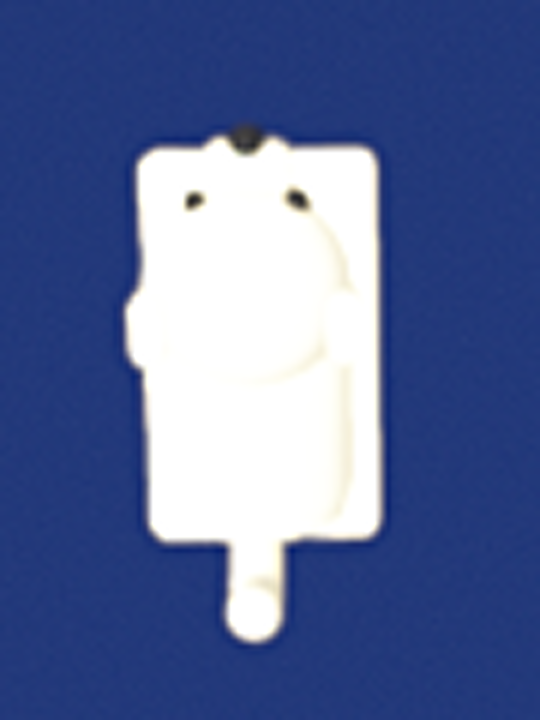

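```bash
python3 -m jog '[[[0.02,-0.008,-0.009,-0.006,0,0],[0.03,0,-0.007,0,0,0],[0.02,0,0,0,0,0],[0,0,0,0,0,0],[0,0,0,0,0,0],[0,0,0,0,0,0]]]'
python3 - <<'E'
from h import *
plan(403.9,193.5,24,-62.7)
w=cap("wrist"); cv2.imwrite("pics/w9.png",w["im"]); np.save("w9.npy",w,allow_pickle=True)
E
```

```text
time_s: 18.8
eef_pos: [403.3, 193.7, 122.1]
ee_rot: [0.167, 0.688, 0.167, -0.686]
force: [-0.7, -0.2, -0.0]
grip_width: 1.001
turn [ 0.0005 -0.0017 -0.0005] shift after [ 0.0981  0.0005 -0.0005] | p [403.3 193.7 122.1] a -62.7 t 18.8 gw 1.001 F [-0.7 -0.2 -0. ]
```

View pics/w9.png

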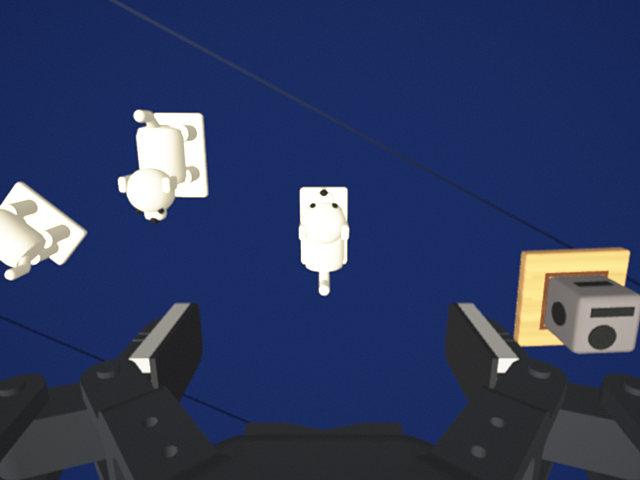

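The jaws are centred over the dog: base at x 300–348 and nose at (323,192).

Run:
```python
from h import *
w8=np.load("w8.npy",allow_pickle=True).item(); w=np.load("w9.npy",allow_pickle=True).item()
w=cap("wrist")
R,p=pose()
for n,a,b in [("nose",(311.2,153.2),(323.5,192.3)),("tail",(312.5,231.5),(324,290)),("FL",(293,154.5),(300,187.5)),("FR",(332.7,154.5),(348,187.5))]:
    X,e=tri(w8,a,w,b); print(n,X.round(1),round(e,1),(R.T@(X-p)).round(1))
C=[onz(w,*q,6) for q in [(300,187.5),(348,187.5)]]; X=(C[0]+C[1])/2; print((R.T@(X-p)).round(1), np.linalg.norm(C[0]-C[1]))
```

```text
nose [431.8 208.1  55.5] 0.4 [ 66.4   0.5 -32.1]
tail [383.  182.5  62.2] 0.4 [59.6  0.8 23.1]
FL [421.6 220.3  13.6] 0.2 [108.3 -15.1 -28.5]
FR [435.6 191.7   8.5] 0.3 [113.4  16.7 -27.9]
[115.8   0.7 -27.4] 32.19928768919582
```

```bash
python3 -m jog '[[[0.03,0.0006,0.001,0,0,0],[0.03,0,0,0,0,0],[0.025,0,0,0,0,0],[0.013,0,0,0,0,0],[0,0,0,0,0,0],[0,0,0,0,0,0]]]'
python3 -m jog '[[[0,0,0,0,0,0],[0,0,0,0,0,0],[0,0,0,0,0,0],[0,0,0,0,0,0],[0,0,0,0,0,0],[0,0,0,0,0,0],[0,0,0,0,0,0],[0,0,0,0,0,0],[0,0,0,0,0,0],[0,0,0,0,0,0]]]' 255 30
python3 -m jog '[[[-0.01,0,0,0,0,0],[-0.02,0,0,0,0,0],[-0.03,0,0,0,0,0],[-0.04,0,0,0,0,0],[-0.04,0,0,0,0,0],[0,0,0,0,0,0],[0,0,0,0,0,0],[0,0,0,0,0,0]]]'
python3 - <<'E'
from h import *
plan(538.5,400,190,-63)
w=cap("wrist"); cv2.imwrite("pics/w10.png",w["im"]); np.save("w10.npy",w,allow_pickle=True)
E
```

```text
time_s: 19.65
eef_pos: [402.7, 193.0, 24.0]
ee_rot: [0.167, 0.688, 0.167, -0.687]
force: [0.1, 0.3, 0.8]
grip_width: 0.995
time_s: 20.9
eef_pos: [402.2, 192.9, 23.5]
ee_rot: [0.167, 0.687, 0.167, -0.687]
force: [-1.1, 0.9, 4.6]
grip_width: 0.293
time_s: 21.9
eef_pos: [401.6, 192.7, 162.2]
ee_rot: [-0.167, -0.686, -0.167, 0.688]
force: [0.2, 0.0, -1.1]
grip_width: 0.292
turn [0.006  0.0022 0.0006] shift after [-0.0278 -0.1226 -0.2161] | p [401.6 192.7 162.2] a -62.7 t 21.9 gw 0.292 F [ 0.2  0.  -1.1]
```

View pics/w10.png

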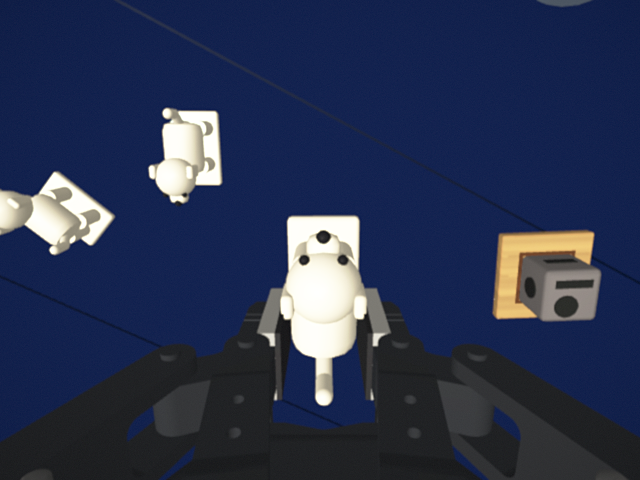

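The dog is held upright, the front edge of its base at row 216 and x 288–359.

Run:
```python
from h import *
w=cap("wrist"); R,p=pose()
for q in [(288,216.5),(359,216.5)]:
    print((R.T@(onz(w,*q,p[2]-17.5)-p)).round(1))
plan(450,355,165,-62.7)
```

```text
[ 17.5 -15.4 -28.9]
[ 17.4  15.7 -28.9]
turn [0.0008 0.0017 0.0005] shift after [-0.0026 -0.1221 -0.1173] | p [401.8 192.7 162.4] a -62.7 t 22.0 gw 0.293 F [ 0.2  0.2 -0.5]
```

```bash
python3 -m jog '[[[0,-0.01,-0.01,0,0,0],[0,-0.025,-0.024,0,0,0],[0,-0.03,-0.029,0,0,0],[0,-0.03,-0.029,0,0,0],[0,-0.02,-0.019,0,0,0],[0,-0.007,-0.006,0,0,0],[0,0,0,0,0,0],[0,0,0,0,0,0],[0,0,0,0,0,0],[0,0,0,0,0,0]]]'
python3 - <<'E'
from h import *
plan(450,355,165,-62.7)
w=cap("wrist"); cv2.imwrite("pics/w11.png",w["im"]); w=cap("wrist"); np.save("w11.npy",w,allow_pickle=True)
E
```

```text
time_s: 23.25
eef_pos: [450.1, 354.5, 163.4]
ee_rot: [0.167, 0.687, 0.167, -0.687]
force: [0.2, 1.1, -1.1]
grip_width: 0.289
turn [ 0.0002 -0.0003 -0.    ] shift after [-0.0016 -0.0005 -0.0001] | p [450.1 354.5 163.4] a -62.7 t 23.25 gw 0.289 F [ 0.2  1.1 -1.1]
```

View pics/w11.png

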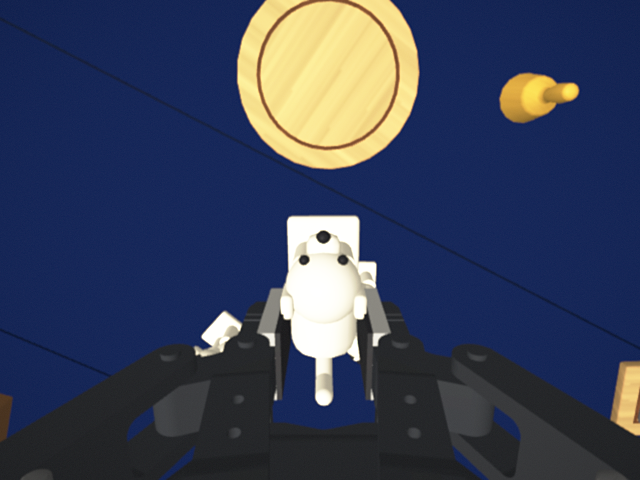

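The large base's inlaid ring is fully in view, centred near (328,73).

Run:
```python
from h import *
w=np.load("w11.npy",allow_pickle=True).item(); t=cap("top")
k,r=darkring(w,230,0,425,175)
P=np.array([onz(w,*p,10)[:2] for p in r if p[1]>2],np.float32); print(r[:,1].min(),r[:,1].max(),cv2.fitEllipse(P)); e=cv2.fitEllipse(P)[0]
k2,r2=darkring(t,125,222,192,290); ct=cv2.fitEllipse(r2.astype(np.float32)) if len(r2)>20 else None; print("top",len(r2),ct)
q=proj(w,[e[0],e[1],10]); s=cap("scene")
ks,rs=darkring(s,468,290,548,362); cs=cv2.fitEllipse(rs.astype(np.float32)) if len(rs)>20 else None; print(cs)
if cs: print("tri scene",tri(w,q,s,cs[0]))
if ct: print("tri top",tri(w,q,t,ct[0]))
a=np.deg2rad(-62.7); Z=np.array([np.sin(a),-np.cos(a)]); Y=np.array([np.cos(a),np.sin(a)])
T=np.array(e)+1.7*Z-0.15*Y; print(T); plan(T[0],T[1],80,-62.7)
```

```text
0 150 ((541.2202758789062, 398.0205078125), (101.17518615722656, 101.37146759033203), 77.72439575195312)
top 143 ((140.55654907226562, 273.1783447265625), (36.11250686645508, 42.05170822143555), 109.6081314086914)
((507.4605407714844, 325.11663818359375), (40.84075164794922, 56.79631805419922), 117.32019805908203)
tri scene (array([541.42731496, 399.1651841 ,  10.40877807]), np.float64(2.370297010438038))
tri top (array([507.16081128, 393.30875623, 125.00512726]), np.float64(44.94897600661178))
[539.64082915 397.37409615]
turn [ 0.0006 -0.      0.    ] shift after [ 0.0832  0.0033 -0.0991] | p [450.1 354.8 163.2] a -62.7 t 23.45 gw 0.293 F [ 0.5  0.4 -0.6]
```

```bash
python3 -m jog '[[[0,0.0015,-0.015,0,0,0],[0,0.0015,-0.03,0,0,0],[0.01,0,-0.03,0,0,0],[0.02,0,-0.0241,0,0,0],[0.03,0,0,0,0,0],[0.023,0,0,0,0,0],[0,0,0,0,0,0],[0,0,0,0,0,0],[0,0,0,0,0,0]]]'
python3 - <<'E'
from h import *
plan(539.7,397.5,35,-62.7)
E
```

```text
time_s: 24.58
eef_pos: [539.9, 398.1, 81.6]
ee_rot: [0.167, 0.688, 0.167, -0.686]
force: [0.1, -1.0, -0.8]
grip_width: 0.291
turn [ 0.0009 -0.0022 -0.    ] shift after [0.0466 0.0004 0.0005] | p [539.9 398.1  81.6] a -62.6 t 24.57 gw 0.291 F [ 0.1 -1.  -0.8]
```

```bash
python3 -m jog '[[[0.02,0.0004,0,0,0,0],[0.015,0,0,0,0,0],[0.008,0,0,0,0,0],[0.003,0,0,0,0,0],[0,0,0,0,0,0],[0,0,0,0,0,0],[0,0,0,0,0,0]]]'
```

```text
time_s: 25.45
eef_pos: [539.8, 397.5, 34.6]
ee_rot: [0.167, 0.687, 0.167, -0.687]
force: [0.1, 0.2, -1.1]
grip_width: 0.293
```

Still about 1 mm above the base, so I'll creep down.

```bash
python3 -m jog '[[[0.0006,0,0,0,0,0],[0.0006,0,0,0,0,0],[0,0,0,0,0,0],[0,0,0,0,0,0]]]'
```

```text
time_s: 25.95
eef_pos: [539.7, 397.5, 33.5]
ee_rot: [0.167, 0.687, 0.167, -0.687]
force: [-3.6, -1.0, 4.8]
grip_width: 0.291
```

Contact is light at about 6 N. I'll open in stages and back out.

```bash
python3 -m jog '[[[0,0,0,0,0,0],[0,0,0,0,0,0],[0,0,0,0,0,0]]]' 165
python3 -m jog '[[[0,0,0,0,0,0],[0,0,0,0,0,0],[0,0,0,0,0,0],[0,0,0,0,0,0],[0,0,0,0,0,0]]]' 60
python3 -m jog '[[[-0.02,0,0,0,0,0],[-0.03,0,0,0,0,0],[-0.05,0,0,0,0,0],[-0.05,0,0,0,0,0],[0,0,0,0,0,0],[0,0,0,0,0,0],[0,0,0,0,0,0],[0,0,0,0,0,0]]]'
python3 - <<'E'
from h import *
plan(652,135,210,-62.7)
w=cap("wrist"); cv2.imwrite("pics/w12.png",w["im"]); np.save("w12.npy",w,allow_pickle=True)
E
```

```text
time_s: 26.32
eef_pos: [539.6, 397.4, 32.8]
ee_rot: [-0.167, -0.687, -0.167, 0.687]
force: [-0.0, 0.4, -1.4]
grip_width: 0.353
time_s: 26.95
eef_pos: [539.6, 397.4, 33.0]
ee_rot: [-0.167, -0.687, -0.167, 0.687]
force: [0.2, -0.5, 0.7]
grip_width: 0.767
time_s: 27.95
eef_pos: [539.4, 397.3, 182.1]
ee_rot: [-0.167, -0.687, -0.167, 0.688]
force: [-0.1, 0.1, 0.3]
grip_width: 0.765
turn [ 0.0008  0.0016 -0.    ] shift after [-0.0279  0.2847  0.0202] | p [539.4 397.3 182.1] a -62.7 t 27.95 gw 0.765 F [-0.1  0.1  0.3]
```

View pics/w12.png

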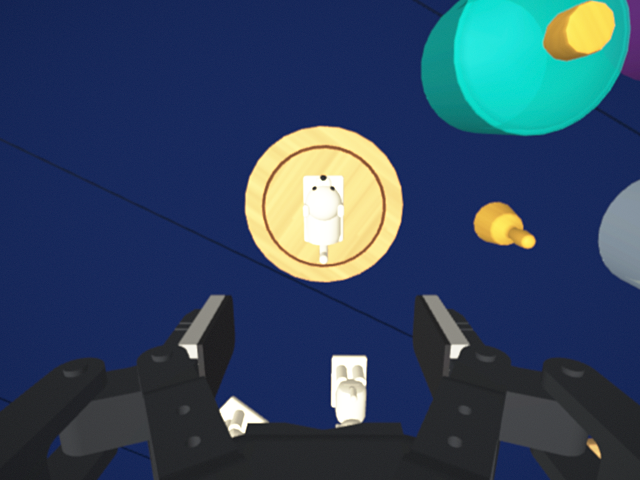

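The dog stands upright on the base, its front edge at row 176 inside the ring (263–385, 146–266). I'll check the offset.

Run:
```python
from h import *
w=cap("wrist"); R,p=pose()
k,r=darkring(w,235,115,412,292)
P=np.array([onz(w,*q,10)[:2] for q in r],np.float32); e=cv2.fitEllipse(P); print(e)
C=(onz(w,303.5,176.5,16)+onz(w,343.5,176.5,16))/2; print(C, "dog centre", C-27*np.array([np.cos(np.deg2rad(27.3)),np.sin(np.deg2rad(27.3)),0]))
np.save("w12.npy",w,allow_pickle=True)
```

```text
((541.0885009765625, 397.9022216796875), (101.02640533447266, 101.20243072509766), 86.3738784790039)
[564.7774964  410.15150819  16.        ] dog centre [540.78483112 397.76797022  16.        ]
```

The dog is centred within 0.5 mm. Next is the cloche.

```bash
python3 -m jog '[[[-0.0279,0.02,0.0014,0,0,0],[-0.015,0.04,0.0028,0,0,0],[0,0.045,0.0032,0,0,0],[0,0.045,0.0032,0,0,0],[0,0.045,0.0032,0,0,0],[0,0.045,0.0032,0,0,0],[0,0.045,0.0032,0,0,0],[0,0,0,0,0,0],[0,0,0,0,0,0],[0,0,0,0,0,0]]]' 0
python3 - <<'E'
from h import *
plan(652,135,210,-62.7)
w=cap("wrist"); cv2.imwrite("pics/w13.png",w["im"]); w=cap("wrist");np.save("w13.npy",w,allow_pickle=True)
E
```

```text
time_s: 29.3
eef_pos: [652.2, 136.2, 226.0]
ee_rot: [0.168, 0.687, 0.168, -0.687]
force: [0.6, -0.2, 0.6]
grip_width: 0.998
turn [ 0.0023 -0.0001  0.0001] shift after [0.016  0.0009 0.0008] | p [652.2 136.2 226. ] a -62.6 t 29.3 gw 0.998 F [ 0.6 -0.2  0.6]
```

View pics/w13.png

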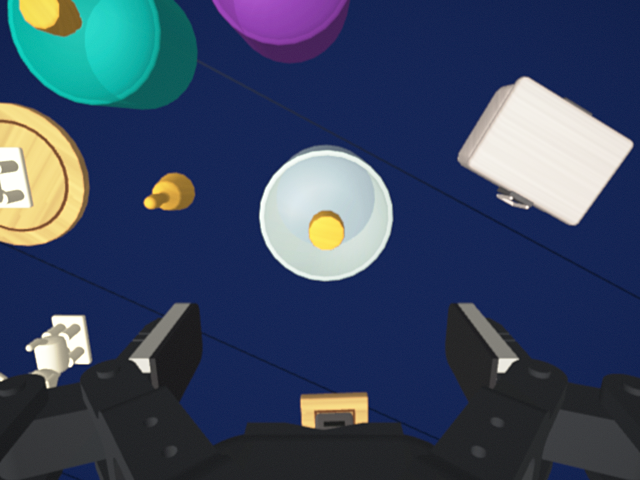

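The knob's top is centred at (326,230) and the jaws straddle the cloche, with nothing in the way.

Run:
```python
from h import *
w=np.load("w13.npy",allow_pickle=True).item(); t=cap("top"); s=cap("scene"); 
h=cv2.cvtColor(w["im"],cv2.COLOR_BGR2HSV); m=cv2.inRange(h[200:260,295:360],(15,120,120),(35,255,255)); M=cv2.moments(m,True); x,y,ww,hh=cv2.boundingRect(m)
c=(295+M["m10"]/M["m00"],200+M["m01"]/M["m00"]); print(c,x+295,y+200,ww,hh)
k=onz(w,326.0,230,130); print("knob top z130",k)
print(tri(w,c,t,(262.4,198.2)),tri(w,c,s,(364.2,294.5)))
a,b=onz(w,308,230,130),onz(w,344.5,230,130); print("diam",np.linalg.norm(a-b))
plan(k[0],k[1],140,-62.7)
```

```text
(325.89002795899347, 229.9757688723206) 309 211 35 38
knob top z130 [655.75035046 135.87018819 130.        ]
(array([653.04713355, 134.57864208, 118.11542267]), np.float64(0.20663348495916153)) (array([654.40737214, 135.9589213 , 124.09083015]), np.float64(1.4734234347561925))
diam 23.350204095672595
turn [ 0.0018 -0.0002 -0.    ] shift after [ 0.086   0.0014 -0.003 ] | p [652.4 135.7 226. ] a -62.6 t 29.5 gw 1.001 F [-1.4 -1.3  0.2]
```

```bash
python3 -m jog '[[[0.03,0.0013,-0.0025,0,0,0],[0.035,0,0,0,0,0],[0.03,0,0,0,0,0],[0.015,0,0,0,0,0],[0.0055,0,0,0,0,0],[0,0,0,0,0,0],[0,0,0,0,0,0]]]'
python3 - <<'E'
from h import *
plan(655,135.6,111,-62.7)
w=cap("wrist"); cv2.imwrite("pics/w14.png",w["im"]); np.save("w14.npy",w,allow_pickle=True)
E
```

```text
time_s: 30.38
eef_pos: [655.9, 135.1, 111.6]
ee_rot: [0.167, 0.688, 0.167, -0.686]
force: [1.1, 0.3, 0.6]
grip_width: 0.998
turn [ 0.0008 -0.0017 -0.0008] shift after [ 0.0006 -0.0009  0.0006] | p [655.9 135.1 111.6] a -62.7 t 30.38 gw 0.998 F [1.1 0.3 0.6]
```

View pics/w14.png

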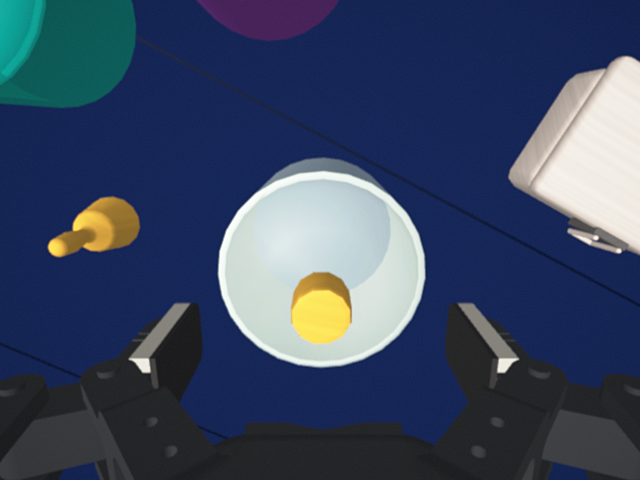

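Run:
```python
from h import *
w=cap("wrist"); R,p=pose()
print((R.T@(onz(w,321.3,314.5,130)-p)).round(1), [onz(w,u,315,130).round(1)for u in(291.5,351)])
```

```text
[-18.7  -0.5   0.4] [array([649.8, 145.1, 130. ]), array([660. , 125.4, 130. ])]
```

```bash
python3 -m jog '[[[0,-0.0005,0.0004,0,0,0],[0,0,0,0,0,0],[0,0,0,0,0,0],[0,0,0,0,0,0],[0,0,0,0,0,0],[0,0,0,0,0,0],[0,0,0,0,0,0],[0,0,0,0,0,0],[0,0,0,0,0,0],[0,0,0,0,0,0],[0,0,0,0,0,0]]]' 255 50
```

```text
time_s: 31.85
eef_pos: [654.9, 135.4, 110.7]
ee_rot: [0.167, 0.687, 0.167, -0.687]
force: [-1.8, 1.3, 5.3]
grip_width: 0.237
```

```bash
python3 -m jog '[[[-0.005,0,0,0,0,0],[-0.01,0,0,0,0,0],[-0.015,0,0,0,0,0],[0,0,0,0,0,0],[0,0,0,0,0,0]]]'
python3 - <<'E'
from h import *
plan(541.1,398,270,-62.7)
w=cap("wrist"); cv2.imwrite("pics/w15.png",w["im"]); s=cap("scene"); crop(s,280,220,560,450,2.6,"s15.png")
E
```

```text
time_s: 32.48
eef_pos: [654.7, 135.3, 140.2]
ee_rot: [-0.167, -0.687, -0.167, 0.687]
force: [0.7, 0.6, -2.1]
grip_width: 0.234
turn [0.0009 0.0003 0.0002] shift after [-0.1298 -0.2856 -0.0196] | p [654.7 135.3 140.2] a -62.7 t 32.48 gw 0.234 F [ 0.7  0.6 -2.1]
```

View pics/s15.png

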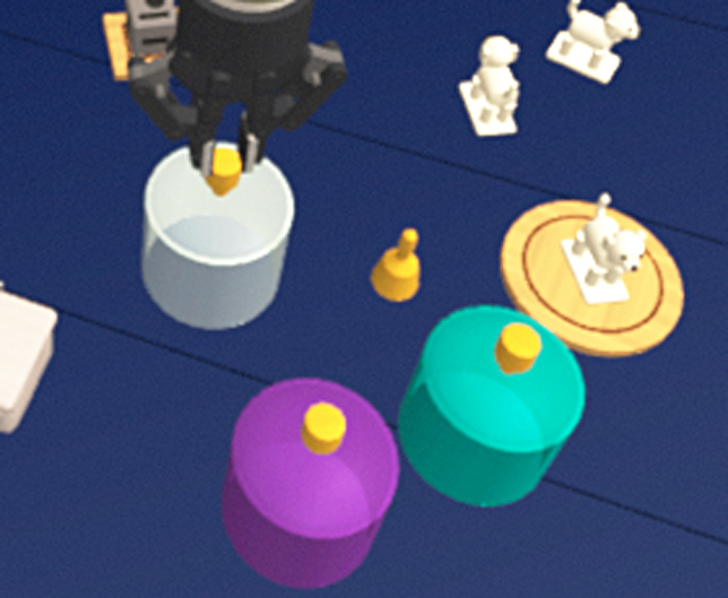

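View pics/w15.png

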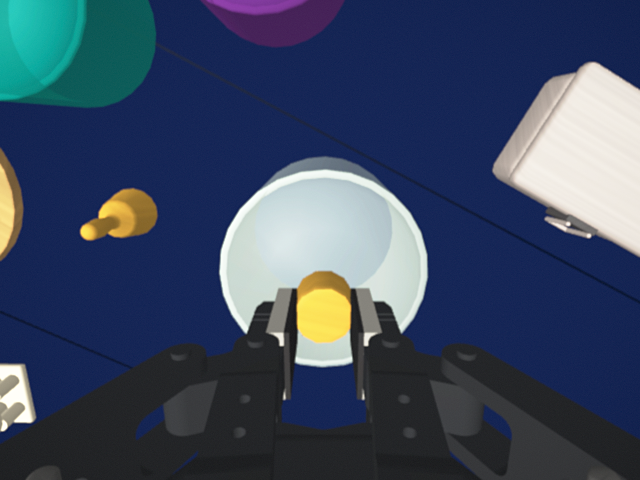

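The cloche hangs straight, with the knob at (323,310) between the pads. I'll lift it above every neighbour and carry it smoothly.

```bash
python3 -m jog '[[[-0.01,0,0,0,0,0],[-0.02,0,0,0,0,0],[-0.025,0,0,0,0,0],[-0.025,0,0,0,0,0],[-0.025,0,0,0,0,0],[-0.015,0,0,0,0,0],[0,0,0,0,0,0],[0,0,0,0,0,0]]]'
python3 -m jog '[[[0,-0.01,-0.001,0,0,0],[0,-0.02,-0.002,0,0,0],[0,-0.03,-0.002,0,0,0],[0,-0.03,-0.002,0,0,0],[0,-0.03,-0.002,0,0,0],[0,-0.03,-0.002,0,0,0],[0,-0.03,-0.002,0,0,0],[0,-0.03,-0.002,0,0,0],[0,-0.03,-0.002,0,0,0],[0,-0.025,-0.002,0,0,0],[0,-0.014,-0.0006,0,0,0],[0,-0.006,0,0,0,0]]]'
python3 -m jog '[[[0,0,0,0,0,0],[0,0,0,0,0,0],[0,0,0,0,0,0],[0,0,0,0,0,0]]]'
python3 - <<'E'
from h import *
plan(541.1,398,125,-62.7)
w=cap("wrist"); cv2.imwrite("pics/w16.png",w["im"]); np.save("w16.npy",w,allow_pickle=True); s=cap("scene"); crop(s,380,180,600,400,2.6,"s16.png")
E
```

```text
time_s: 33.58
eef_pos: [654.5, 135.3, 259.2]
ee_rot: [-0.167, -0.686, -0.167, 0.688]
force: [0.3, 0.1, -2.3]
grip_width: 0.232
time_s: 35.08
eef_pos: [540.6, 398.3, 260.3]
ee_rot: [-0.168, -0.687, -0.167, 0.687]
force: [-0.1, -0.1, -2.0]
grip_width: 0.233
time_s: 35.58
eef_pos: [541.5, 397.1, 260.4]
ee_rot: [0.167, 0.687, 0.167, -0.687]
force: [0.1, -0.3, -2.2]
grip_width: 0.228
turn [ 0.0003 -0.0001 -0.    ] shift after [ 0.1354 -0.001  -0.    ] | p [541.5 397.1 260.4] a -62.7 t 35.58 gw 0.228 F [ 0.1 -0.3 -2.2]
```

View pics/w16.png

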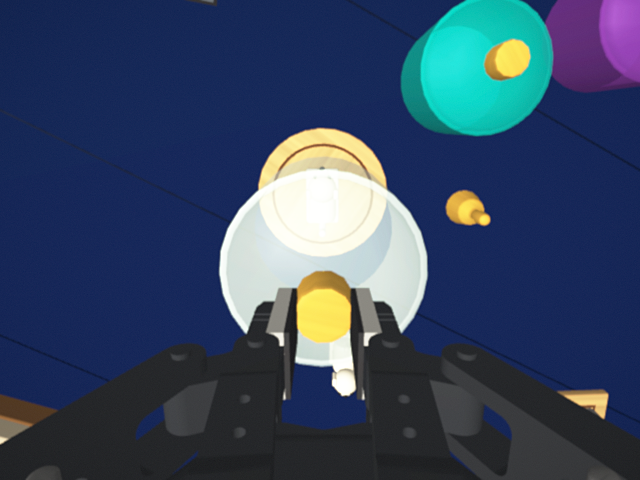

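View pics/s16.png

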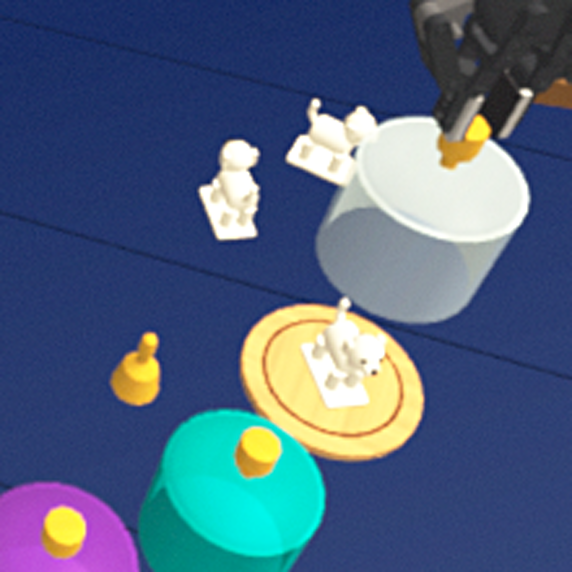

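The cloche is straight and sits centrally over the base and dog. I'll lower it slowly.

```bash
python3 -m jog '[[[0.01,-0.001,0,0,0,0],[0.018,0,0,0,0,0],[0.02,0,0,0,0,0],[0.012,0,0,0,0,0],[0,0,0,0,0,0],[0,0,0,0,0,0],[0,0,0,0,0,0]]]'
python3 - <<'E'
from h import *
plan(541.1,398,123,-62.7)
w=cap("wrist"); cv2.imwrite("pics/w17.png",w["im"])
E
```

```text
time_s: 36.55
eef_pos: [541.1, 398.5, 201.2]
ee_rot: [0.167, 0.688, 0.167, -0.687]
force: [-0.1, 0.5, -1.0]
grip_width: 0.234
turn [ 0.0009 -0.0014 -0.    ] shift after [0.0782 0.0004 0.0002] | p [541.1 398.5 201.2] a -62.7 t 36.55 gw 0.234 F [-0.1  0.5 -1. ]
```

View pics/w17.png

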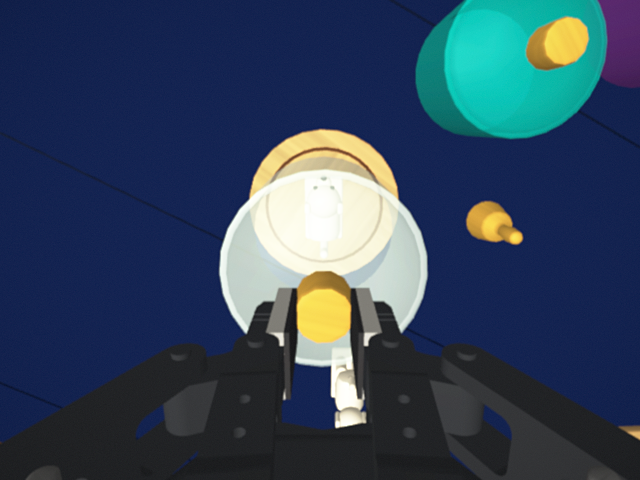

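Symmetric left to right. I'll carry on down.

```bash
python3 -m jog '[[[0.012,0.0003,0,0,0,0],[0.018,0,0,0,0,0],[0.018,0,0,0,0,0],[0.014,0,0,0,0,0],[0.008,0,0,0,0,0],[0.005,0,0,0,0,0],[0.002,0,0,0,0,0],[0,0,0,0,0,0],[0,0,0,0,0,0],[0,0,0,0,0,0]]]'
python3 - <<'E'
from h import *
plan(541.1,398,120.7,-62.7)
w=cap("wrist"); cv2.imwrite("pics/w18.png",w["im"]);t=cap("top");crop(t,110,200,240,310,5,"t18.png")
E
```

```text
time_s: 37.85
eef_pos: [541.1, 398.1, 123.6]
ee_rot: [0.167, 0.687, 0.167, -0.687]
force: [0.4, 0.1, -2.4]
grip_width: 0.232
turn [ 0.0008 -0.0004  0.    ] shift after [0.0029 0.0001 0.    ] | p [541.1 398.1 123.6] a -62.7 t 37.85 gw 0.232 F [ 0.4  0.1 -2.4]
```

View pics/w18.png

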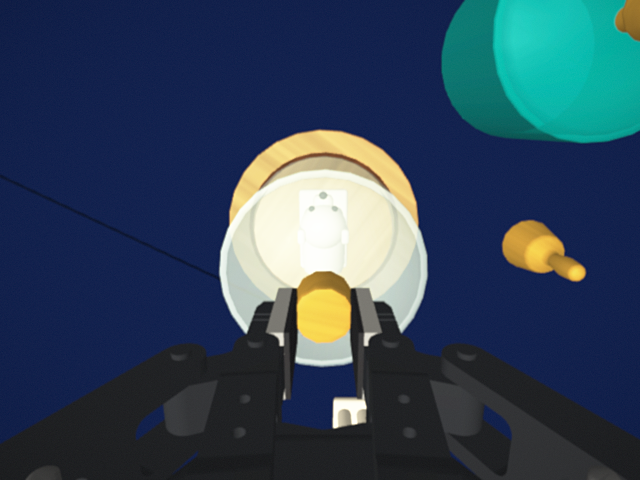

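```bash
python3 -m jog '[[[0.001,0,0,0,0,0],[0.001,0,0,0,0,0],[0,0,0,0,0,0],[0,0,0,0,0,0]]]'
```

```text
time_s: 38.45
eef_pos: [541.0, 398.1, 121.4]
ee_rot: [0.167, 0.687, 0.167, -0.687]
force: [-0.3, -0.7, -2.4]
grip_width: 0.231
```

```bash
python3 -m jog '[[[0.0007,0,0,0,0,0],[0,0,0,0,0,0],[0.0004,0,0,0,0,0],[0,0,0,0,0,0]]]'
```

```text
time_s: 38.95
eef_pos: [541.1, 398.3, 120.8]
ee_rot: [0.167, 0.687, 0.167, -0.687]
force: [-0.4, 0.7, 2.0]
grip_width: 0.236
```

It has touched down with about 4 N. I'll release it gently.

```bash
python3 -m jog '[[[0,0,0,0,0,0],[0,0,0,0,0,0],[0,0,0,0,0,0]]]' 180
python3 -m jog '[[[0,0,0,0,0,0],[0,0,0,0,0,0],[0,0,0,0,0,0],[0,0,0,0,0,0],[0,0,0,0,0,0]]]' 60
python3 -m jog '[[[-0.015,0,0,0,0,0],[-0.025,0,0,0,0,0],[-0.03,0,0,0,0,0],[-0.03,0,0,0,0,0],[0,0,0,0,0,0],[0,0,0,0,0,0],[0,0,0,0,0,0],[0,0,0,0,0,0]]]'
python3 - <<'E'
from h import *
plan(541.1,398,220,-62.7)
w=cap("wrist"); cv2.imwrite("pics/w19.png",w["im"]);np.save("w19.npy",w,allow_pickle=True)
R,p=pose()
E
```

```text
time_s: 39.33
eef_pos: [541.0, 398.0, 120.2]
ee_rot: [-0.167, -0.687, -0.167, 0.687]
force: [1.1, -0.1, 0.3]
grip_width: 0.293
time_s: 39.95
eef_pos: [541.0, 398.0, 120.3]
ee_rot: [0.167, 0.687, 0.167, -0.687]
force: [-0.1, 0.1, 0.2]
grip_width: 0.763
time_s: 40.95
eef_pos: [540.8, 398.0, 219.7]
ee_rot: [-0.167, -0.687, -0.167, 0.687]
force: [-0.3, 0.2, 0.7]
grip_width: 0.765
turn [0.0008 0.0011 0.0001] shift after [-0.0003  0.0001 -0.0002] | p [540.8 398.  219.7] a -62.7 t 40.95 gw 0.765 F [-0.3  0.2  0.7]
```

View pics/w19.png

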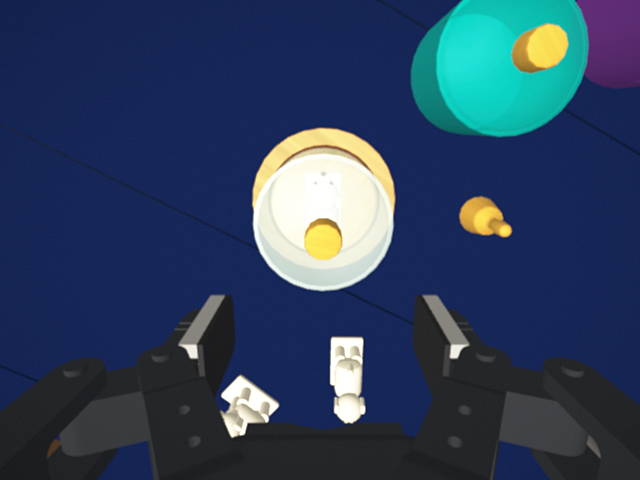

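The cloche is down over the dog, with its knob at (323,239). I'll raise the arm clear and check all views.

```bash
python3 -m jog '[[[-0.03,0,0.03,0,0,0],[-0.03,0,0.05,0,0,0],[-0.03,0,0.05,0,0,0],[-0.01,0,0.05,0,0,0],[0,0,0,0,0,0],[0,0,0,0,0,0],[0,0,0,0,0,0],[0,0,0,0,0,0]]]'
python3 - <<'E'
from h import *
w=np.load("w19.npy",allow_pickle=True).item(); print("knob",onz(w,323.2,239.5,140).round(1))
t=cap("top"); s=cap("scene"); crop(s,130,150,560,420,1.8,"s20.png"); crop(t,120,130,520,340,2,"t20.png"); crop(s,440,240,570,370,5,"s20c.png")
a=onz(t,0,0,0)
h=cv2.cvtColor(t["im"],cv2.COLOR_BGR2HSV); print(ctrl.sense()["force"],ctrl.sense()["eef_pos"])
E
```

```text
time_s: 42.0
eef_pos: [381.6, 315.5, 319.6]
ee_rot: [-0.167, -0.687, -0.167, 0.687]
force: [-0.4, -0.8, -0.4]
grip_width: 0.764
knob [541.9 398.4 140. ]
[0.13618434 0.02372621 0.44844332] [381.4266042  315.47059727 319.84213776]
```

View pics/s20.png

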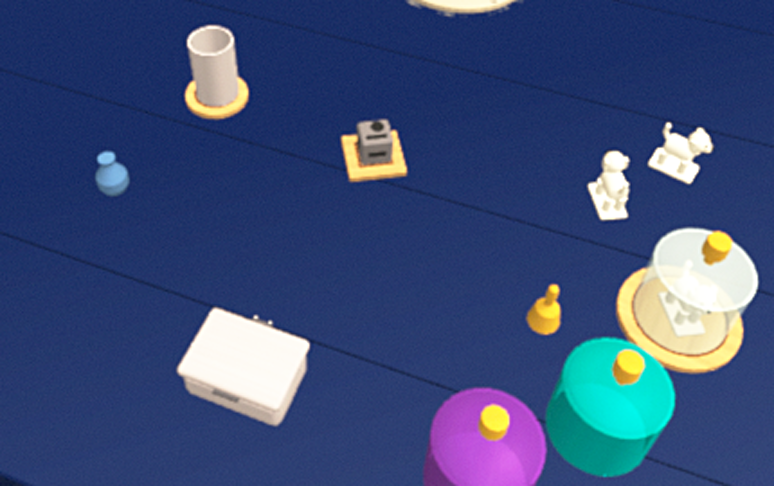

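View pics/s20c.png

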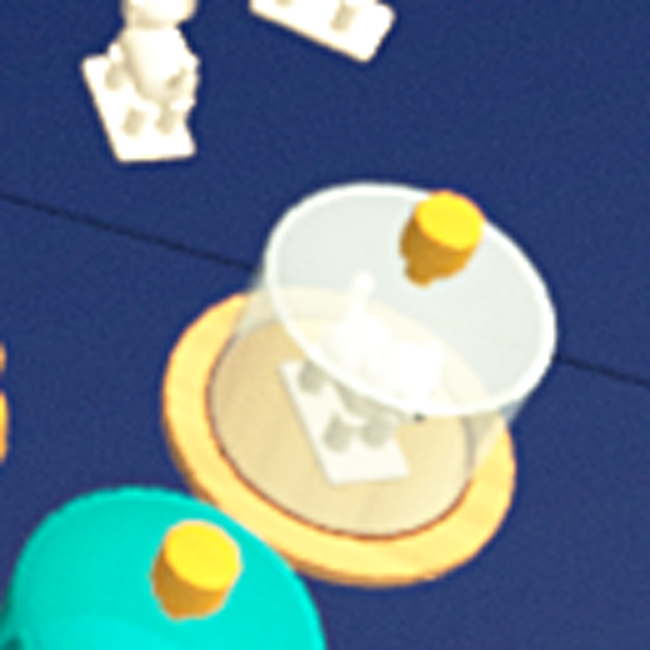

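View pics/t20.png

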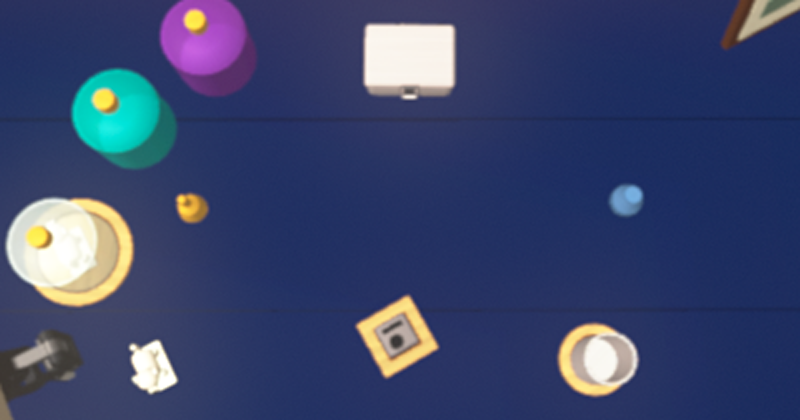

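```bash
python3 -c "
from rig import workorder,ctrl
print(ctrl.sense()['time_s']); print(workorder.finish_job())"
```

```text
42.1
the job is handed in; nothing more can be done
None
```

I put all four ornaments on their stands and handed the job in at 42.1 s. The gripper was open, clear of everything and reading no contact force. The last scene and top views show everything upright and at rest, with the tin, bell, vase and look-alikes where they started.

| Item | Offset from the middle of its stand | How it went down |
|---|---|---|
| Fidget cube on the square stand | 1–2 mm, sides square to the inlay | released on the stand, no contact force seen |
| Pencil pot on the small round stand | about 1–2 mm | about 5 N |
| Porcelain dog on the large base | about 0.5 mm (measured before the cloche went on) | about 6 N, never tipped |
| Glass cloche over the dog | about 1 mm (measured at the knob) | about 4 N, never tipped |

**Checks that failed or disagreed:**
- **Top-view ring fits:** these failed for the square stand and the large base. I used the wrist camera instead, cross-checked against the scene view; the two agreed on stand heights of 10.4–11.5 mm, against 10 mm in the text.
- **Pot check:** the final stand-edge fit failed, so its offset compares the rim with the stand position measured earlier. The close-up showed roughly 1 mm.
- **Dog's base height:** one corner came out at 13.6 mm and another at 8.5 mm, against 6 mm in the text. The other dog measurements matched the text.

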